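# Clean down the casting board and nest the measuring cups

### The arm

A 6-joint arm with a two-finger parallel gripper is mounted at the origin on the work surface. World frame = base frame: x ahead of the robot, y to its left, z up, the work surface at z = 0. Lengths are in m, angles in rad, forces in N, time in s.
With the tool pointing down it reaches from about 0.275 to 0.825 m from the base axis. Payload 4.9 kg.
Tool frame: the origin (TCP) lies at the very end of the fingers, on their centre line; the grasp point (between the pads) lies 19 mm behind it; z points along the fingers, x is the direction in which the jaws open and shut, and the axes are right-handed (so a half turn about z gives the same grasp; the last joint's range is limited). The gripper opens to 85 mm and grips with 20 to 120 N. Pads are 22 mm wide; open, the fingers measure 114 mm over their backs; the gripper's body (76 mm by 85 mm) begins 54 mm behind the grasp point. The pads swing forward as they close: fully open they stand 13 mm farther back than shut.
Start: joints at [-1.437, 0.326, -0.193, 1.052, 0, 1.437], TCP at [0.146, -0.53, 0.231] pointing down, gripper open.
Joint ranges: [-2.65, 2.65], [-0.97, 1.79], [-1.3, 1.35], [-1.93, 2.1], [-1.47, 1.37], [-3.14, 3.14]. Speed limits (rad/s): [2.57, 2.57, 3.14, 3.14, 3.14, 3.14].

### API

Orientations are given as [roll, pitch, yaw] about the fixed x, y, z axes, in that order (R = Rz(yaw) Ry(pitch) Rx(roll)).
In Python, from workcell import manip, optics gives the robot as it stands.
- The arm moves only by the tool step_arm, never from a script. Its argument "motion" is a list of rows, each an object with "xyz": the shift along the tool's x, y, z in m, a list of three; "rot": the turn, a rotation vector about the tool's x, y, z in rad, a list of three; "fingers": the opening, from -1 (shut) to 1 (fully open). In form: [{"xyz": [tx, ty, tz], "rot": [wx, wy, wz], "fingers": fingers}, ...]. A call has exactly 8 rows; each row is the pose to reach, as a shift and turn from the pose commanded when the call began, along the tool's axes at that moment; what a row does not reach only later rows make up. A row lasts 1/8 s, in which the tool goes at most 62.5 mm and 10.7 degrees, less where a joint would pass 70% of its speed; a pose out of reach is approached as far as the arm can. A call with a gripper value outside its range is refused whole. The fingers move at their own pace and stop on an object; "grip_force" is the grip in N (left out, the last holds). Time passes only in rows, so rows that repeat a pose let the fingers close, or fill a call up. It gives the time, the measured TCP pose, the force and the opening at its end, in the units of the state.
- manip.read_state(): the state, without advancing time (a new reading comes with each control period).
- optics.camera(name): name is "side" or "top"; returns the picture (420x560x3 uint8, blue, green, red); there is no depth.
- optics.get_calibration(name): a dict with "fx", "fy", "cx", "cy" (pixels), "R" (3x3) and "t" (3): a world point X has camera coordinates R X + t. Camera axes: x right, y down, z forward; pixel columns grow to the right and rows downward; lengths in m; the calibration is good to about 2 mm. A picture is of the moment at which its call begins. get_calibration takes no time and is no camera call.
- manip.hand_in(): hands the job in, once; it reports no verdict.
The state is a dict: "time_s": time; "q": joint angles; "joint_vel": joint speeds; "joint_torque": joint torques, N m; "eef_pos": TCP position; "tcp_rot": TCP orientation; "ft_force": force on the tool from outside, world axes, zero at the start; "torque": the same for the moment, N m; "opening": finger opening in m.
Only numpy, scipy, OpenCV 4.12 (cv2) and the standard library are available. Lean on these libraries where they do the work, as an engineer would, in place of code of your own. Each camera call takes 0.05 s, during which the arm holds its last target.

### The job

Clean down after plaster casting: with the scraper block held in the gripper, push every plaster chip on the work board off its open front into the catch tray (do not handle the chips with the fingers), and stand the scraper back upright on its cork mat. When the board is clear, stand the measuring cups on it, nested upright one inside another in size order with the largest outside, and leave the models on the bench as they are.

Things in the scene. Friction and masses are not known exactly. Their poses are not given: they have to be found in the camera images.
- board: Fixed work board, grey melamine face, pine lipping left, right and at the back, open front towards the robot, steel catch tray below the front edge. Origin at bench level under the face's centre; x from front to back lip, y left, z up. Face at z = 30 mm. Clear area inside the lipping: x -117 (front edge) to +105 mm, y -105 to +105 mm. Lipping 12 mm wide, its top at z = 42 mm
- board_top (a point): Centre of the board's face, 30 mm above the bench (axes as the board). The face lies at z = 0 here, the lipping rises 12 mm
- tray_in (a point): Centre of the catch tray's inner floor, 3 mm above the bench, 157 mm in front of the face's centre (axes as the board). The tray is fixed to the board's front: inside 74 mm (x) by 228 mm (y), walls 3 mm, rim 26 mm above the bench, 4 mm below the face; what is pushed over the front edge falls in
- mat: Fixed cork mat, 70 mm (x) by 120 mm (y), 5 mm thick, where the scraper stands; origin at bench level under its centre
- scraper: Loose scraper block, dark hardwood with steel edge strips along the foot of both long sides: a plain block 28 mm thick (x), 84 mm wide (y), 60 mm tall (z), 0.1 kg, standing upright on its 28 x 84 mm foot, either long side can push. Origin at the centre of its foot. Starts standing on the mat
- cup1: Loose aluminium measuring cup 1 of a graded set (1 largest); may be absent. Rim diameter 88 mm, foot 84, height 45, wall 2.4, floor 6 mm; 170 g. Origin: centre of its underside, z up. Level bar handle from the rim along the cup's -x to 88 mm from the axis, 12 mm wide, 5 thick, top 46.5 mm over the underside. Inside any larger cup it stands on that cup's floor, handle above the rim
- cup2: Loose aluminium measuring cup 2 of a graded set (1 largest); may be absent. Rim diameter 76 mm, foot 72, height 45, wall 2.4, floor 6 mm; 140 g. Origin: centre of its underside, z up. Level bar handle from the rim along the cup's -x to 88 mm from the axis, 12 mm wide, 5 thick, top 46.5 mm over the underside. Inside any larger cup it stands on that cup's floor, handle above the rim
- cup3: Loose aluminium measuring cup 3 of a graded set (1 largest); may be absent. Rim diameter 64 mm, foot 60, height 45, wall 2.4, floor 6 mm; 110 g. Origin: centre of its underside, z up. Level bar handle from the rim along the cup's -x to 88 mm from the axis, 12 mm wide, 5 thick, top 46.5 mm over the underside. Inside any larger cup it stands on that cup's floor, handle above the rim
- cup4: Loose aluminium measuring cup 4 of a graded set (1 largest); may be absent. Rim diameter 52 mm, foot 48, height 45, wall 2.4, floor 6 mm; 85 g. Origin: centre of its underside, z up. Level bar handle from the rim along the cup's -x to 88 mm from the axis, 12 mm wide, 5 thick, top 46.5 mm over the underside. Inside any larger cup it stands on that cup's floor, handle above the rim
- cup5: Loose aluminium measuring cup 5 of a graded set (1 largest); may be absent. Rim diameter 40 mm, foot 36, height 45, wall 2.4, floor 6 mm; 65 g. Origin: centre of its underside, z up. Level bar handle from the rim along the cup's -x to 88 mm from the axis, 12 mm wide, 5 thick, top 46.5 mm over the underside. Inside any larger cup it stands on that cup's floor, handle above the rim
- chip1: Loose plaster chip, about 26 x 22 x 10 mm, 12 g, lying on the board's face at the start; may be absent. Origin at the centre of its underside
- chip2: Loose plaster chip, about 26 x 22 x 10 mm, 12 g, lying on the board's face at the start; may be absent. Origin at the centre of its underside
- chip3: Loose plaster chip, about 26 x 22 x 10 mm, 12 g, lying on the board's face at the start; may be absent. Origin at the centre of its underside
- chip4: Loose plaster chip, about 26 x 22 x 10 mm, 12 g, lying on the board's face at the start; may be absent. Origin at the centre of its underside
- chip5: Loose plaster chip, about 26 x 22 x 10 mm, 12 g, lying on the board's face at the start; may be absent. Origin at the centre of its underside
- chip6: Loose plaster chip, about 26 x 22 x 10 mm, 12 g, lying on the board's face at the start; may be absent. Origin at the centre of its underside
- chip7: Loose plaster chip, about 26 x 22 x 10 mm, 12 g, lying on the board's face at the start; may be absent. Origin at the centre of its underside
- chip8: Loose plaster chip, about 26 x 22 x 10 mm, 12 g, lying on the board's face at the start; may be absent. Origin at the centre of its underside
- shunter: Bystander: silver model diesel shunter, 118 mm long (y), 36 wide, 52 tall, standing on the track beyond the board; origin at the centre of its foot
- hopper_a: Bystander: grey plastic model ballast hopper, 84 mm long (y), 36 wide, 44 tall, on the track; origin at the centre of its foot
- hopper_b: Bystander: grey plastic model ballast hopper, 84 mm long (y), 36 wide, 44 tall, on the track; origin at the centre of its foot
- chimney: Bystander: chipped ceramic model chimney piece, 48 x 48 mm, 80 tall; origin at the centre of its foot

How it is judged:
By the outcome, as a careful person would: the job done as asked, in the order asked, and still so for the second after the job is handed in, with the robot touching nothing.
Of cup1, cup2, cup3, cup4, cup5 only 3 to 5 are there at a start; the rules pass over those that are not, and their reading is None.
Of chip1, chip2, chip3, chip4, chip5, chip6, chip7, chip8 only 5 to 8 are there at a start; the rules pass over those that are not, and their reading is None.
At some moment in a run one of cup1, cup2, cup3, cup4, cup5 may be knocked a few centimetres aside while the robot is not near it.
It also fails if it takes over 210 s, if anything falls off the work surface, if the arm or the gripper's body presses on something with over 40 N, if the wrist force passes 120 N, or if a joint passes its speed limit or range.

## Working session

There is one attempt and no reset: what is moved stays moved. The work goes in short steps, Python scripts to look and compute and a tool call to move; the robot and the scene stay as the last step left them, time stands still between calls to the robot, and variables do not carry over. Pictures are saved under pics/ and viewed, and the job is handed in when it is done.

Besides the shell and the picture viewer there is one more tool, called after ">>>" by a JSON object that holds its "method" and its "body", one argument or row to a line. step_arm: Moves the arm, as the interface text tells. Its arguments: {"type":"object","properties":{"motion":{"type":"array"},"grip_force":{"type":"number"}},"required":["motion"]}

```bash
ls; mkdir -p pics; python3 - <<'E'
from workcell import manip, optics
import cv2,numpy as np
for n in("top","side"):
    im=optics.camera(n); cv2.imwrite(f"pics/{n}0.png",im)
    c=optics.get_calibration(n); print(n,c)
print(manip.read_state())
E
```

```text
pics
top {'fx': 487.688163987719, 'fy': 487.688163987719, 'cx': 272.47974873789167, 'cy': 209.79518629220036, 'R': array([[-0.02667738, -0.99943544,  0.02042352],
       [-0.9958397 ,  0.02478954, -0.0876856 ],
       [ 0.08712981, -0.02267777, -0.99593881]]), 't': array([0.00347718, 0.59117006, 1.16077028])}
side {'fx': 453.43116571972945, 'fy': 453.43116571972945, 'cx': 275.17539383222277, 'cy': 212.27017462848886, 'R': array([[-0.95311335, -0.30233465,  0.01298852],
       [-0.23791287,  0.72211685, -0.64957272],
       [ 0.18700911, -0.62220657, -0.76018852]]), 't': array([0.55845933, 0.17372009, 0.99030812])}
{'time_s': 0.1, 'q': array([-1.43718563e+00,  3.26873219e-01, -1.93516168e-01,  1.05199097e+00,
       -1.07713206e-05,  1.43660698e+00]), 'joint_vel': array([-0.00045952, -0.00015036,  0.00438033, -0.00015138,  0.00165948,
        0.00092168]), 'joint_torque': array([-8.12639701e-05, -4.44241083e+01,  2.63037425e+01,  7.92569452e-03,
       -2.06159716e-04,  2.39483377e-06]), 'eef_pos': array([ 0.14547731, -0.52985605,  0.230566  ]), 'tcp_rot': array([-3.14139141e+00,  1.57123077e-03, -1.30299612e+00]), 'ft_force': array([ 0.17468471,  0.28081093, -0.44252736]), 'torque': array([ 0.0255729 , -0.00569582,  0.00363728]), 'opening': 0.08520538686191728}
```

View pics/top0.png

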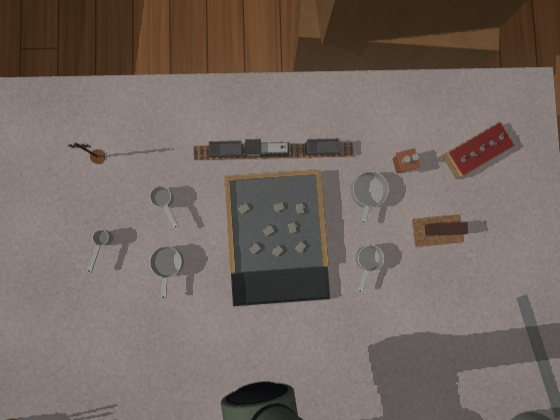

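View pics/side0.png

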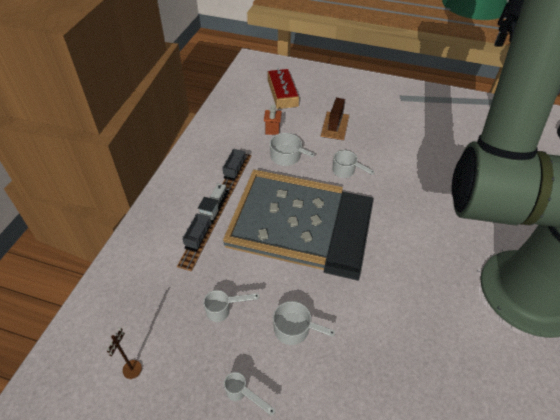

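```bash
cat > h.py <<'E'
from workcell import manip, optics
import cv2,numpy as np
from scipy.spatial.transform import Rotation as Ro
C={n:optics.get_calibration(n) for n in("top","side")}
def ray(n,uv):
    c=C[n];uv=np.atleast_2d(np.asarray(uv,float))
    d=np.c_[(uv[:,0]-c["cx"])/c["fx"],(uv[:,1]-c["cy"])/c["fy"],np.ones(len(uv))]@c["R"]
    return -c["R"].T@c["t"],d
def plane(n,uv,z):
    o,d=ray(n,uv); return o+d*((z-o[2])/d[:,2])[:,None]
def proj(n,X):
    c=C[n];p=np.atleast_2d(X)@c["R"].T+c["t"]
    return np.c_[p[:,0]/p[:,2]*c["fx"]+c["cx"],p[:,1]/p[:,2]*c["fy"]+c["cy"]]
def crop(im,x0,x1,y0,y1,k,name):
    cv2.imwrite(name,cv2.resize(im[y0:y1,x0:x1],None,fx=k,fy=k,interpolation=cv2.INTER_CUBIC))
def goto(xyz,yaw):
    """tool-frame shift & turn to reach world xyz, tool down, yaw"""
    s=manip.read_state();R0=Ro.from_euler('xyz',s["tcp_rot"])
    R1=Ro.from_euler('xyz',[np.pi,0,yaw])
    print("shift",np.round(R0.inv().apply(np.array(xyz)-s["eef_pos"]),4),"rot",np.round((R0.inv()*R1).as_rotvec(),4),"t",s["time_s"],"pos",np.round(s["eef_pos"],4),"rpy",np.round(s["tcp_rot"],3))
E
python3 - <<'E'
from h import *
t=cv2.imread("pics/top0.png");s=cv2.imread("pics/side0.png")
crop(t,210,350,160,310,5,"pics/a.png")
crop(t,345,515,160,300,4.7,"pics/b.png")
crop(t,80,230,170,300,5,"pics/c.png")
crop(s,190,390,80,280,3,"pics/d.png")
E
```

```text
(no output)
```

View pics/a.png

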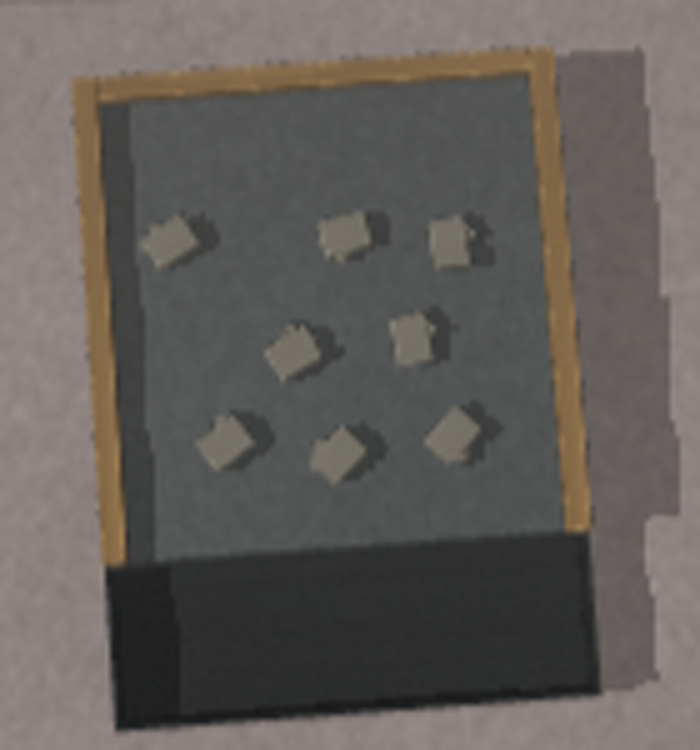

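View pics/b.png

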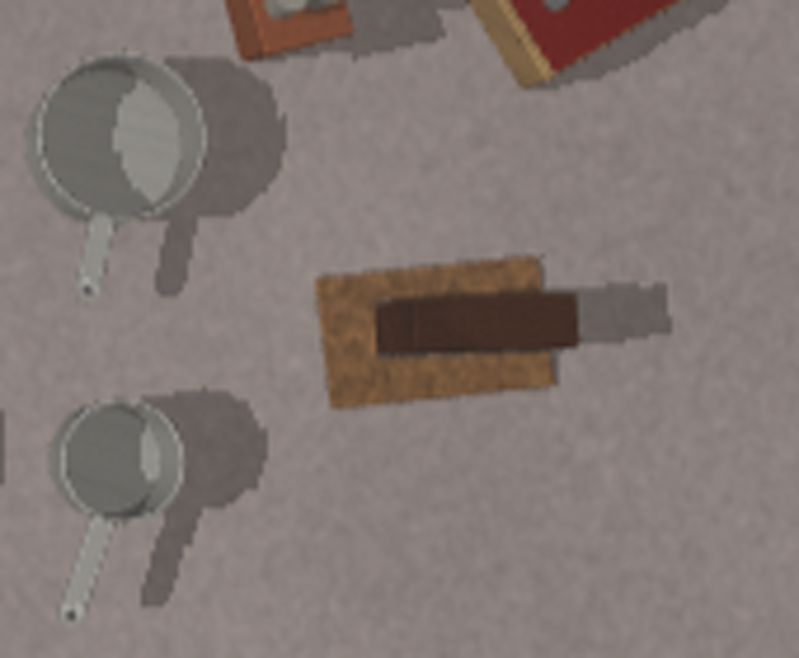

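View pics/c.png

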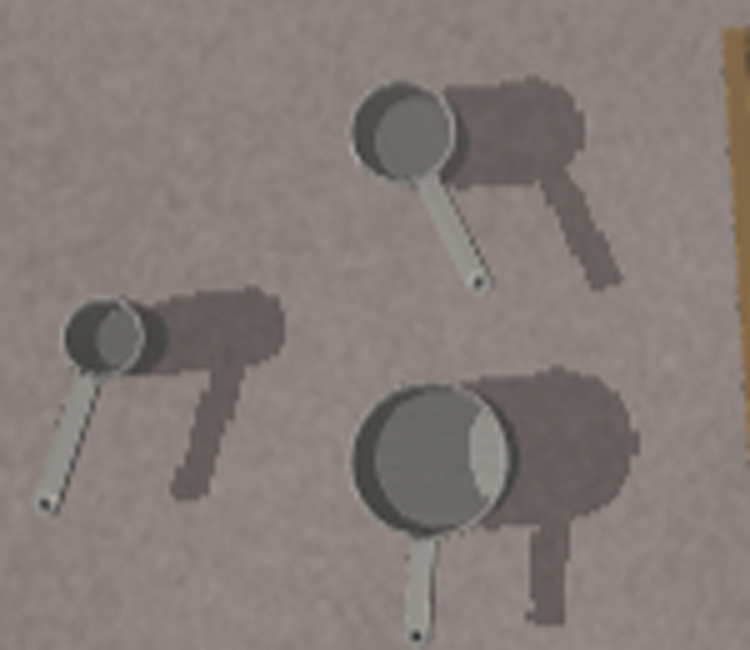

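View pics/d.png

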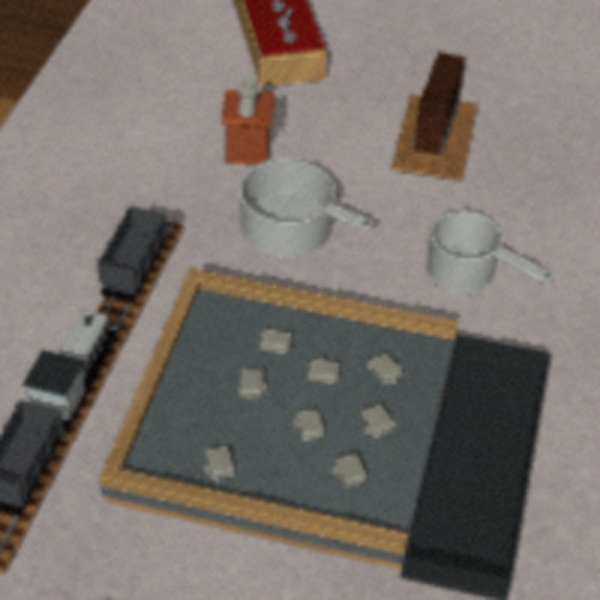

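```bash
python3 - <<'E'
from h import *
A=lambda l:np.array(l)/5+[210,160]-0.4
B=lambda l:np.array(l)/4.7+[345,160]-0.4
c=plane("top",A([(73,79),(552,47),(589,530),(106,565)]),.042)[:,:2]
print("board corners",np.round(c,4))
bl,br,fr,fl=c
print("w",np.linalg.norm(bl-br),np.linalg.norm(fl-fr),"len",np.linalg.norm(bl-fl),np.linalg.norm(br-fr),"yaws",[np.arctan2(*(v[::-1])) for v in (bl-fl,br-fr)],[np.arctan2(-v[0],v[1]) for v in (bl-br,fl-fr)])
# scraper
s=plane("top",B([(413,296),(577,292),(578,347),(413,353)]),.065)[:,:2]
print("scr",np.round(s,4),s.mean(0),np.linalg.norm(s[0]-s[1]),np.linalg.norm(s[0]-s[3]))
m=plane("top",B([(317,277),(541,258),(555,385),(331,408)]),.005)[:,:2]
print("mat",m,m.mean(0),[np.arctan2(-v[0],v[1]) for v in (m[0]-m[1],m[3]-m[2])])
# scraper mask
im=cv2.imread("pics/top0.png");print(im[222:237:2,424:474:4].tolist()[2:5])
E
```

```text
board corners [[ 0.6757  0.1027]
 [ 0.686  -0.1292]
 [ 0.453  -0.1386]
 [ 0.4428  0.0913]]
w 0.2321385208568138 0.23018624909556185 len 0.2332348573938508 0.23315366204757254 yaws [np.float64(0.04895111043386638), np.float64(0.04057938713221217)] [np.float64(0.04410090201335534), np.float64(0.044448002067962934)]
scr [[ 0.5479 -0.3881]
 [ 0.5478 -0.4714]
 [ 0.5201 -0.4702]
 [ 0.5193 -0.3866]] [ 0.53379637 -0.4290789 ] 0.08326124371736056 0.028656566557808433
mat [[ 0.56243867 -0.35874545]
 [ 0.56951363 -0.47881834]
 [ 0.50213678 -0.48219184]
 [ 0.49318084 -0.36256994]] [ 0.53181748 -0.42058139] [np.float64(0.05885417233957537), np.float64(0.07472938266529067)]
[[[56, 76, 103], [37, 46, 64], [38, 44, 58], [39, 46, 63], [39, 47, 67], [40, 48, 67], [38, 47, 66], [38, 46, 67], [39, 46, 66], [39, 48, 66], [38, 46, 65], [91, 95, 102], [93, 95, 103]], [[55, 76, 105], [38, 46, 64], [38, 44, 59], [39, 46, 63], [39, 46, 65], [40, 49, 68], [38, 46, 67], [38, 47, 67], [39, 47, 67], [38, 47, 66], [39, 47, 67], [91, 92, 100], [92, 95, 102]], [[65, 92, 124], [39, 47, 65], [38, 45, 59], [39, 47, 65], [37, 46, 64], [39, 48, 68], [38, 48, 67], [38, 47, 67], [38, 47, 67], [38, 46, 66], [39, 48, 66], [94, 96, 104], [90, 93, 101]]]
```

```bash
python3 - <<'E'
from h import *
goto([.5338,-.429,.17],0.005)
E
```

```text
shift [ 0.0056 -0.4012  0.0606] rot [-1.200e-03  1.200e-03 -1.308e+00] t 0.1 pos [ 0.1455 -0.5299  0.2306] rpy [-3.141e+00  2.000e-03 -1.303e+00]
```

>>> {"method": "step_arm", "body": {
  "motion": [
    {"xyz": [0.0056, -0.4012, 0.0606], "rot": [-0.001, 0.001, -1.308], "fingers": 1},
    {"xyz": [0.0056, -0.4012, 0.0606], "rot": [-0.001, 0.001, -1.308], "fingers": 1},
    {"xyz": [0.0056, -0.4012, 0.0606], "rot": [-0.001, 0.001, -1.308], "fingers": 1},
    {"xyz": [0.0056, -0.4012, 0.0606], "rot": [-0.001, 0.001, -1.308], "fingers": 1},
    {"xyz": [0.0056, -0.4012, 0.0606], "rot": [-0.001, 0.001, -1.308], "fingers": 1},
    {"xyz": [0.0056, -0.4012, 0.0606], "rot": [-0.001, 0.001, -1.308], "fingers": 1},
    {"xyz": [0.0056, -0.4012, 0.0606], "rot": [-0.001, 0.001, -1.308], "fingers": 1},
    {"xyz": [0.0056, -0.4012, 0.0606], "rot": [-0.001, 0.001, -1.308], "fingers": 1}
  ],
  "grip_force": 60
}}

```text
time_s: 1.1
eef_pos: [0.5356, -0.4279, 0.169]
tcp_rot: [-3.141, 0.001, 0.008]
ft_force: [0.2, -0.3, -0.7]
opening: 0.0853
```

```bash
python3 - <<'E'
from h import *
goto([.5338,-.429,.03],0.005)
im=optics.camera("side");cv2.imwrite("pics/s1.png",im)
print(manip.read_state()["q"])
E
```

```text
shift [-0.0016  0.0011  0.139 ] rot [-0.0002  0.0011  0.0031] t 1.1 pos [ 0.5356 -0.4279  0.169 ] rpy [-3.141e+00  1.000e-03  8.000e-03]
[-0.78338989  0.61997918  0.11893279  1.07068735 -0.00122211  0.78215853]
```

View pics/s1.png

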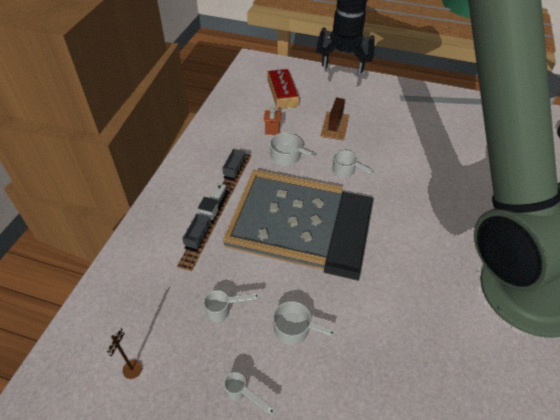

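>>> {"method": "step_arm", "body": {
  "motion": [
    {"xyz": [0, 0, 0.05], "rot": [0, 0, 0], "fingers": 1},
    {"xyz": [0, 0, 0.1], "rot": [0, 0, 0], "fingers": 1},
    {"xyz": [0, 0, 0.14], "rot": [0, 0, 0], "fingers": 1},
    {"xyz": [0, 0, 0.14], "rot": [0, 0, 0], "fingers": 1},
    {"xyz": [0, 0, 0.14], "rot": [0, 0, 0], "fingers": -1},
    {"xyz": [0, 0, 0.14], "rot": [0, 0, 0], "fingers": -1},
    {"xyz": [0, 0, 0.14], "rot": [0, 0, 0], "fingers": -1},
    {"xyz": [0, 0, 0.14], "rot": [0, 0, 0], "fingers": -1}
  ]
}}

```text
time_s: 2.15
eef_pos: [0.5349, -0.4307, 0.0326]
tcp_rot: [3.138, -0.002, 0.005]
ft_force: [-1.0, -0.1, 6.6]
opening: 0.0276
```

```bash
python3 - <<'E'
from h import *
goto([.5338,-.429,.17],0.0445)
E
```

```text
shift [-0.0008 -0.0013 -0.1374] rot [ 0.0036 -0.0021 -0.0395] t 2.15 pos [ 0.5349 -0.4307  0.0326] rpy [ 3.138e+00 -2.000e-03  5.000e-03]
```

```bash
cat >> h.py <<'E'
BO=np.array([.5644,-.0185]);BY=.0445
def b2w(x,y):
    c,s=np.cos(BY),np.sin(BY); return BO+[c*x-s*y,s*x+c*y]
def w2b(p):
    c,s=np.cos(BY),np.sin(BY); d=np.asarray(p)[...,:2]-BO; return d@np.array([[c,-s],[s,c]])
E
python3 - <<'E'
from h import *
A=lambda l:np.array(l)/5+[210,160]-0.4
ch=A([(171,241),(345,236),(452,241),(294,353),(413,339),(226,442),(339,455),(455,435)])
print(np.round(w2b(plane("top",ch,.04))*1000))
for y in(-62,0,62):print(y,b2w(.085,y/1e3),b2w(-.125,y/1e3))
print(b2w(0,-.1),b2w(0,.1))
E
```

```text
[[ 35.  74.]
 [ 32.  -9.]
 [ 26. -61.]
 [-23.  19.]
 [-20. -38.]
 [-63.  55.]
 [-73.   1.]
 [-67. -55.]]
-62 [ 0.65207394 -0.07665737] [ 0.44228183 -0.08599929]
0 [ 0.64931585 -0.01471875] [ 0.43952375 -0.02406066]
62 [0.64655776 0.04721987] [0.43676566 0.03787796]
[ 0.56884853 -0.118401  ] [0.55995147 0.081401  ]
```

```bash
python3 - <<'E'
from h import *
p=b2w(.075,-.059);print(p)
goto([*p,.17],BY)
E
```

```text
[ 0.64195039 -0.07410519]
shift [ 0.1091 -0.3556 -0.1385] rot [ 0.0036 -0.0021 -0.0395] t 2.15 pos [ 0.5349 -0.4307  0.0326] rpy [ 3.138e+00 -2.000e-03  5.000e-03]
```

>>> {"method": "step_arm", "body": {
  "motion": [
    {"xyz": [0, 0, -0.06], "rot": [0, 0, 0], "fingers": -1},
    {"xyz": [0, 0, -0.12], "rot": [0, 0, 0], "fingers": -1},
    {"xyz": [0.108, -0.3555, -0.14], "rot": [0, 0, -0.04], "fingers": -1},
    {"xyz": [0.108, -0.3555, -0.14], "rot": [0, 0, -0.04], "fingers": -1},
    {"xyz": [0.108, -0.3555, -0.14], "rot": [0, 0, -0.04], "fingers": -1},
    {"xyz": [0.108, -0.3555, -0.14], "rot": [0, 0, -0.04], "fingers": -1},
    {"xyz": [0.108, -0.3555, -0.14], "rot": [0, 0, -0.04], "fingers": -1},
    {"xyz": [0.108, -0.3555, -0.14], "rot": [0, 0, -0.04], "fingers": -1}
  ]
}}

```text
time_s: 3.15
eef_pos: [0.6404, -0.0714, 0.1706]
tcp_rot: [3.14, -0.0, 0.045]
ft_force: [0.2, 0.1, -1.5]
opening: 0.0274
```

```bash
python3 - <<'E'
from h import *
p=b2w(.075,-.059)
goto([*p,.058],BY)
im=optics.camera("side");crop(im,180,400,60,280,2.7,"pics/s2.png")
im=optics.camera("top");crop(im,210,350,160,310,4,"pics/t2.png")
goto([*p,.058],BY)
E
```

```text
shift [0.0014 0.0026 0.1126] rot [ 0.0014 -0.0003  0.0008] t 3.15 pos [ 0.6404 -0.0714  0.1706] rpy [ 3.14  -0.     0.045]
shift [0.0002 0.007  0.1127] rot [-0.0009 -0.0013  0.0085] t 3.25 pos [ 0.6413 -0.0673  0.1707] rpy [-3.141e+00 -1.000e-03  5.300e-02]
```

View pics/s2.png

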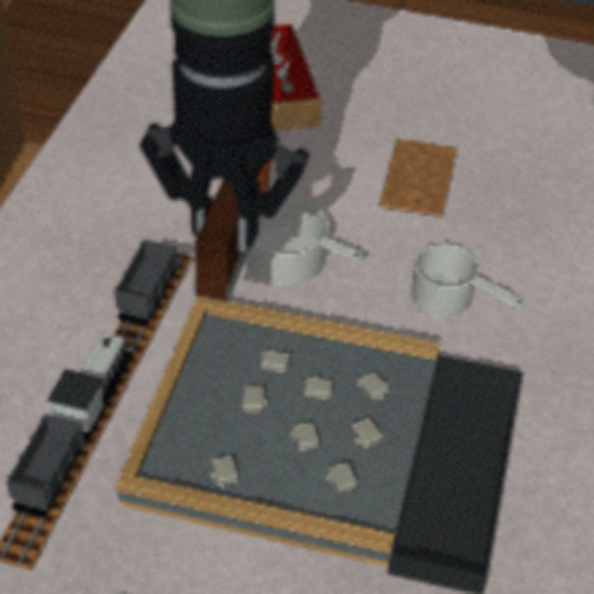

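View pics/t2.png

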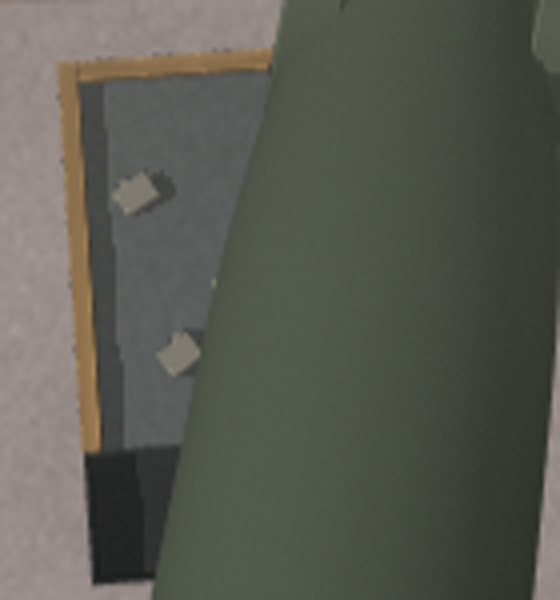

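>>> {"method": "step_arm", "body": {
  "motion": [
    {"xyz": [0, 0, 0], "rot": [0, 0, 0], "fingers": -1},
    {"xyz": [0, 0, 0], "rot": [0, 0, 0], "fingers": -1},
    {"xyz": [0, 0, 0.03], "rot": [0, 0, 0], "fingers": -1},
    {"xyz": [0, 0, 0.06], "rot": [0, 0, 0], "fingers": -1},
    {"xyz": [0, 0, 0.085], "rot": [0, 0, 0], "fingers": -1},
    {"xyz": [0, 0, 0.1], "rot": [0, 0, 0], "fingers": -1},
    {"xyz": [0, 0, 0.1], "rot": [0, 0, 0], "fingers": -1},
    {"xyz": [0, 0, 0.1], "rot": [0, 0, 0], "fingers": -1}
  ]
}}

```text
time_s: 4.25
eef_pos: [0.6409, -0.0744, 0.0713]
tcp_rot: [3.14, -0.002, 0.044]
ft_force: [-0.7, -0.9, -0.4]
opening: 0.0273
```

```bash
python3 - <<'E'
from h import *
p=b2w(.075,-.059)
goto([*p,.058],BY)
im=optics.camera("side");crop(im,180,400,60,280,2.7,"pics/s3.png")
E
```

```text
shift [ 0.001  -0.0002  0.0133] rot [ 0.0017 -0.0017 -0.0001] t 4.25 pos [ 0.6409 -0.0744  0.0713] rpy [ 3.14e+00 -2.00e-03  4.40e-02]
```

View pics/s3.png

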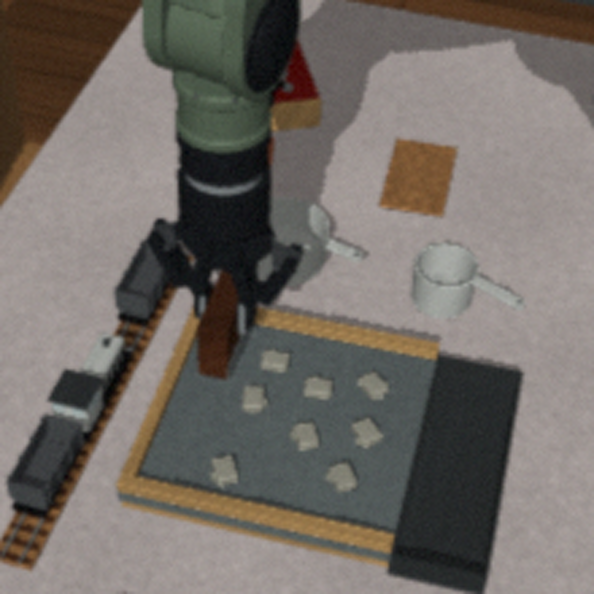

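>>> {"method": "step_arm", "body": {
  "motion": [
    {"xyz": [0, 0, 0.007], "rot": [0, 0, 0], "fingers": -1},
    {"xyz": [0, 0, 0.012], "rot": [0, 0, 0], "fingers": -1},
    {"xyz": [0, 0, 0.012], "rot": [0, 0, 0], "fingers": -1},
    {"xyz": [-0.015, 0, 0.012], "rot": [0, 0, 0], "fingers": -1},
    {"xyz": [-0.03, 0, 0.012], "rot": [0, 0, 0], "fingers": -1},
    {"xyz": [-0.05, 0, 0.012], "rot": [0, 0, 0], "fingers": -1},
    {"xyz": [-0.07, 0, 0.012], "rot": [0, 0, 0], "fingers": -1},
    {"xyz": [-0.09, 0, 0.012], "rot": [0, 0, 0], "fingers": -1}
  ]
}}

```text
time_s: 5.3
eef_pos: [0.5497, -0.0778, 0.0583]
tcp_rot: [3.14, -0.0, 0.045]
ft_force: [-0.3, -0.4, -1.3]
opening: 0.0275
```

```bash
python3 - <<'E'
from h import *
im=optics.camera("side");crop(im,180,400,60,280,2.7,"pics/s4.png")
s=manip.read_state();print(s["eef_pos"],s["ft_force"],w2b(s["eef_pos"]))
E
```

```text
[ 0.54648401 -0.07743542  0.05788872] [-3.43779489  0.54569661 -1.34658043] [-0.02052001 -0.05808008]
```

View pics/s4.png

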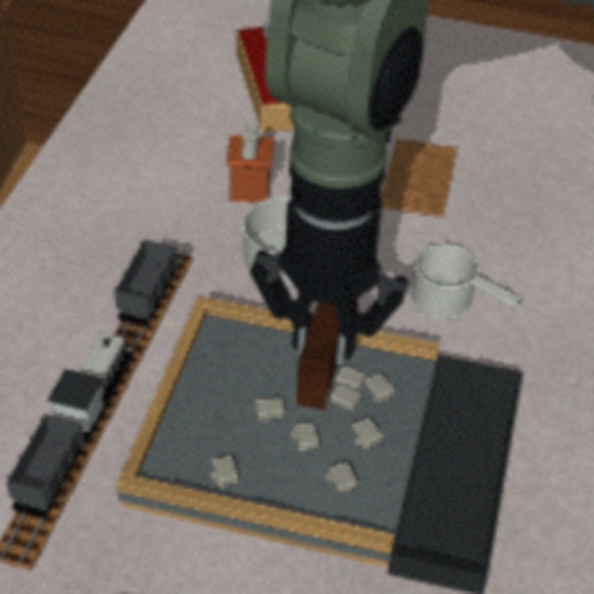

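>>> {"method": "step_arm", "body": {
  "motion": [
    {"xyz": [-0.02, 0, 0], "rot": [0, 0, 0], "fingers": -1},
    {"xyz": [-0.04, 0, 0], "rot": [0, 0, 0], "fingers": -1},
    {"xyz": [-0.06, 0, 0], "rot": [0, 0, 0], "fingers": -1},
    {"xyz": [-0.08, 0, 0], "rot": [0, 0, 0], "fingers": -1},
    {"xyz": [-0.1, 0, 0], "rot": [0, 0, 0], "fingers": -1},
    {"xyz": [-0.11, 0, 0], "rot": [0, 0, 0], "fingers": -1},
    {"xyz": [-0.11, 0, 0], "rot": [0, 0, 0], "fingers": -1},
    {"xyz": [-0.11, 0, 0], "rot": [0, 0, 0], "fingers": -1}
  ]
}}

```text
time_s: 6.35
eef_pos: [0.4416, -0.083, 0.0585]
tcp_rot: [3.14, -0.001, 0.045]
ft_force: [0.3, -0.6, -0.7]
opening: 0.0273
```

```bash
python3 - <<'E'
from h import *
im=optics.camera("side");crop(im,180,400,60,280,2.7,"pics/s5.png")
s=manip.read_state();print(s["eef_pos"],s["ft_force"],w2b(s["eef_pos"]))
E
```

```text
[ 0.44150137 -0.0829807   0.05838196] [-0.37913222  0.01708624 -0.92347394] [-0.12564541 -0.05894968]
```

View pics/s5.png

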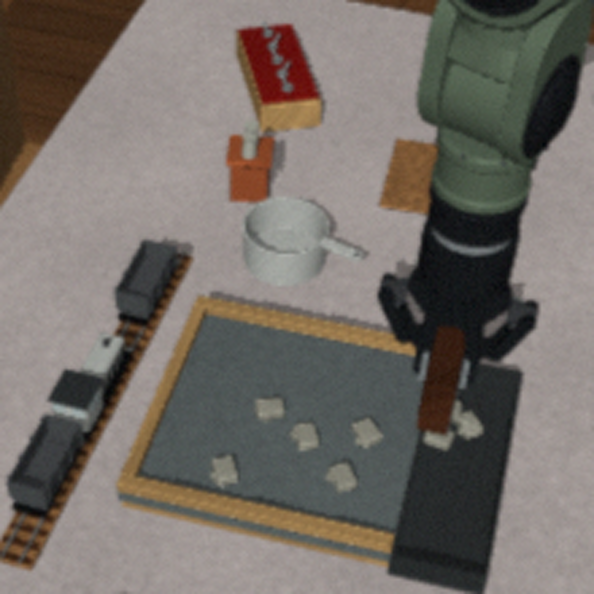

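>>> {"method": "step_arm", "body": {
  "motion": [
    {"xyz": [0, 0, -0.045], "rot": [0, 0, 0], "fingers": -1},
    {"xyz": [0.05, -0.03, -0.045], "rot": [0, 0, 0], "fingers": -1},
    {"xyz": [0.1, -0.06, -0.045], "rot": [0, 0, 0], "fingers": -1},
    {"xyz": [0.15, -0.09, -0.045], "rot": [0, 0, 0], "fingers": -1},
    {"xyz": [0.185, -0.11, -0.045], "rot": [0, 0, 0], "fingers": -1},
    {"xyz": [0.2, -0.118, -0.04], "rot": [0, 0, 0], "fingers": -1},
    {"xyz": [0.2, -0.118, -0.02], "rot": [0, 0, 0], "fingers": -1},
    {"xyz": [0.2, -0.118, -0.015], "rot": [0, 0, 0], "fingers": -1}
  ]
}}

```text
time_s: 7.4
eef_pos: [0.6341, 0.0446, 0.0713]
tcp_rot: [3.141, 0.003, 0.046]
ft_force: [0.2, -0.2, -1.1]
opening: 0.0274
```

```bash
python3 - <<'E'
from h import *
im=optics.camera("side");crop(im,180,400,60,280,2.7,"pics/s6.png")
s=manip.read_state();print(s["eef_pos"],s["ft_force"],w2b(s["eef_pos"]))
E
```

```text
[0.6339506  0.04438313 0.07134824] [-0.08931707  0.74016793 -1.63772427] [0.07227912 0.0597269 ]
```

View pics/s6.png

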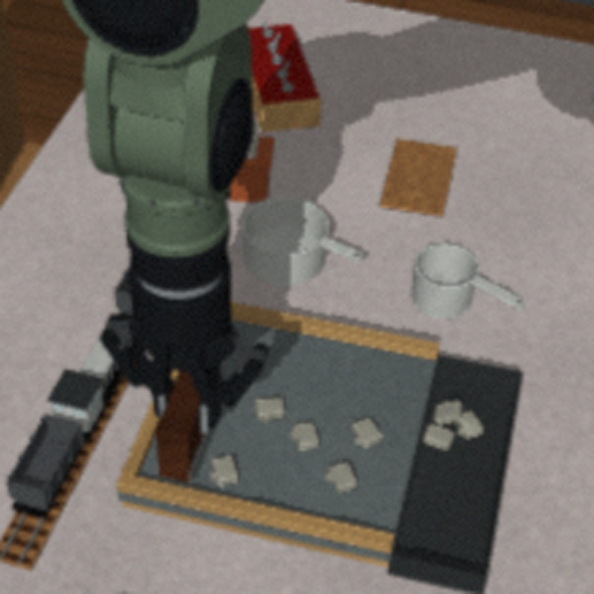

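>>> {"method": "step_arm", "body": {
  "motion": [
    {"xyz": [0, 0.002, 0.007], "rot": [0, 0, 0], "fingers": -1},
    {"xyz": [0, 0.002, 0.0145], "rot": [0, 0, 0], "fingers": -1},
    {"xyz": [0, 0.002, 0.0145], "rot": [0, 0, 0], "fingers": -1},
    {"xyz": [-0.015, 0.002, 0.0145], "rot": [0, 0, 0], "fingers": -1},
    {"xyz": [-0.03, 0.002, 0.0145], "rot": [0, 0, 0], "fingers": -1},
    {"xyz": [-0.05, 0.002, 0.0145], "rot": [0, 0, 0], "fingers": -1},
    {"xyz": [-0.07, 0.002, 0.0145], "rot": [0, 0, 0], "fingers": -1},
    {"xyz": [-0.09, 0.002, 0.0145], "rot": [0, 0, 0], "fingers": -1}
  ]
}}

```text
time_s: 8.45
eef_pos: [0.5448, 0.038, 0.0591]
tcp_rot: [3.14, -0.001, 0.045]
ft_force: [0.8, -0.2, -0.9]
opening: 0.0271
```

>>> {"method": "step_arm", "body": {
  "motion": [
    {"xyz": [-0.02, 0, 0], "rot": [0, 0, 0], "fingers": -1},
    {"xyz": [-0.04, 0, 0], "rot": [0, 0, 0], "fingers": -1},
    {"xyz": [-0.06, 0, 0], "rot": [0, 0, 0], "fingers": -1},
    {"xyz": [-0.08, 0, 0], "rot": [0, 0, 0], "fingers": -1},
    {"xyz": [-0.1, 0, 0], "rot": [0, 0, 0], "fingers": -1},
    {"xyz": [-0.11, 0, 0], "rot": [0, 0, 0], "fingers": -1},
    {"xyz": [-0.11, 0, 0], "rot": [0, 0, 0], "fingers": -1},
    {"xyz": [-0.11, 0, 0], "rot": [0, 0, 0], "fingers": -1}
  ]
}}

```text
time_s: 9.45
eef_pos: [0.4365, 0.033, 0.0589]
tcp_rot: [3.14, -0.002, 0.045]
ft_force: [1.1, -0.3, -1.0]
opening: 0.0272
```

>>> {"method": "step_arm", "body": {
  "motion": [
    {"xyz": [0, 0, -0.045], "rot": [0, 0, 0], "fingers": -1},
    {"xyz": [0.05, 0.015, -0.045], "rot": [0, 0, 0], "fingers": -1},
    {"xyz": [0.1, 0.03, -0.045], "rot": [0, 0, 0], "fingers": -1},
    {"xyz": [0.15, 0.045, -0.045], "rot": [0, 0, 0], "fingers": -1},
    {"xyz": [0.185, 0.058, -0.045], "rot": [0, 0, 0], "fingers": -1},
    {"xyz": [0.2, 0.058, -0.04], "rot": [0, 0, 0], "fingers": -1},
    {"xyz": [0.2, 0.058, -0.02], "rot": [0, 0, 0], "fingers": -1},
    {"xyz": [0.2, 0.058, -0.015], "rot": [0, 0, 0], "fingers": -1}
  ]
}}

```text
time_s: 10.45
eef_pos: [0.637, -0.0157, 0.0718]
tcp_rot: [3.141, 0.003, 0.045]
ft_force: [-0.6, -0.1, -0.5]
opening: 0.0274
```

```bash
python3 - <<'E'
from h import *
im=optics.camera("side");crop(im,180,400,60,280,2.7,"pics/s7.png")
s=manip.read_state();print(s["eef_pos"],s["ft_force"],w2b(s["eef_pos"]))
E
```

```text
[ 0.63678419 -0.01565085  0.07190534] [ 0.53748304  0.94004908 -1.84420126] [ 0.07243928 -0.00037371]
```

View pics/s7.png

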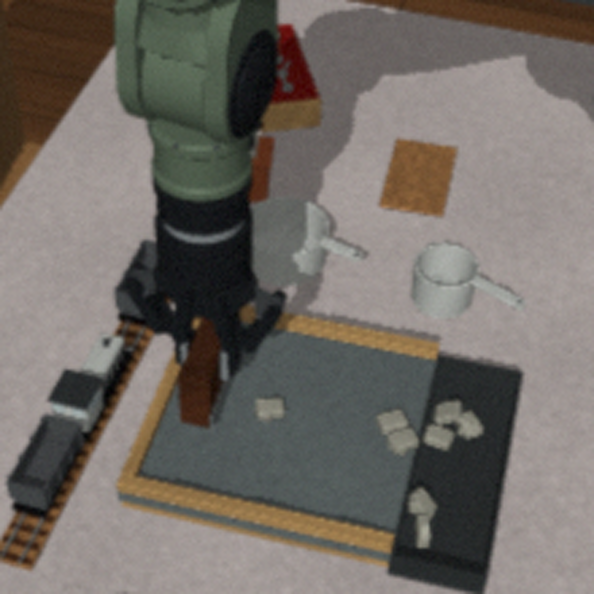

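>>> {"method": "step_arm", "body": {
  "motion": [
    {"xyz": [0, 0, 0.007], "rot": [0, 0, 0], "fingers": -1},
    {"xyz": [0, 0, 0.0145], "rot": [0, 0, 0], "fingers": -1},
    {"xyz": [0, 0, 0.0145], "rot": [0, 0, 0], "fingers": -1},
    {"xyz": [-0.015, 0, 0.0145], "rot": [0, 0, 0], "fingers": -1},
    {"xyz": [-0.03, 0, 0.0145], "rot": [0, 0, 0], "fingers": -1},
    {"xyz": [-0.05, 0, 0.0145], "rot": [0, 0, 0], "fingers": -1},
    {"xyz": [-0.07, 0, 0.0145], "rot": [0, 0, 0], "fingers": -1},
    {"xyz": [-0.09, 0, 0.0145], "rot": [0, 0, 0], "fingers": -1}
  ]
}}

```text
time_s: 11.5
eef_pos: [0.5474, -0.0199, 0.0597]
tcp_rot: [3.14, -0.001, 0.045]
ft_force: [-0.3, -0.6, -0.9]
opening: 0.0275
```

>>> {"method": "step_arm", "body": {
  "motion": [
    {"xyz": [-0.02, 0, 0], "rot": [0, 0, 0], "fingers": -1},
    {"xyz": [-0.04, 0, 0], "rot": [0, 0, 0], "fingers": -1},
    {"xyz": [-0.06, 0, 0], "rot": [0, 0, 0], "fingers": -1},
    {"xyz": [-0.08, 0, 0], "rot": [0, 0, 0], "fingers": -1},
    {"xyz": [-0.1, 0, 0], "rot": [0, 0, 0], "fingers": -1},
    {"xyz": [-0.11, 0, 0], "rot": [0, 0, 0], "fingers": -1},
    {"xyz": [-0.11, 0, 0], "rot": [0, 0, 0], "fingers": -1},
    {"xyz": [-0.11, 0, 0], "rot": [0, 0, 0], "fingers": -1}
  ]
}}

```text
time_s: 12.5
eef_pos: [0.439, -0.025, 0.0595]
tcp_rot: [3.14, -0.002, 0.045]
ft_force: [0.3, -0.0, -0.9]
opening: 0.0271
```

>>> {"method": "step_arm", "body": {
  "motion": [
    {"xyz": [0, 0, -0.05], "rot": [0, 0, 0], "fingers": -1},
    {"xyz": [0, 0, -0.11], "rot": [0, 0, 0], "fingers": -1},
    {"xyz": [0.06, 0.26, -0.12], "rot": [0, 0, 0], "fingers": -1},
    {"xyz": [0.06, 0.26, -0.12], "rot": [0, 0, 0], "fingers": -1},
    {"xyz": [0.06, 0.26, -0.12], "rot": [0, 0, 0], "fingers": -1},
    {"xyz": [0.06, 0.26, -0.12], "rot": [0, 0, 0], "fingers": -1},
    {"xyz": [0.06, 0.26, -0.12], "rot": [0, 0, 0], "fingers": -1},
    {"xyz": [0.06, 0.26, -0.12], "rot": [0, 0, 0], "fingers": -1}
  ]
}}

```text
time_s: 13.5
eef_pos: [0.5096, -0.2823, 0.1789]
tcp_rot: [3.141, 0.0, 0.044]
ft_force: [-0.1, 0.7, -1.9]
opening: 0.0267
```

```bash
python3 - <<'E'
from h import *
im=optics.camera("side");crop(im,180,400,60,280,2.7,"pics/s8.png")
im=optics.camera("top");crop(im,210,350,160,310,4,"pics/t8.png")
s=manip.read_state();print(s["eef_pos"],s["ft_force"],w2b(s["eef_pos"]))
E
```

```text
[ 0.50891536 -0.28012123  0.17899778] [-0.32345708 -0.40361934 -1.22982495] [-0.06706801 -0.25889399]
```

View pics/s8.png

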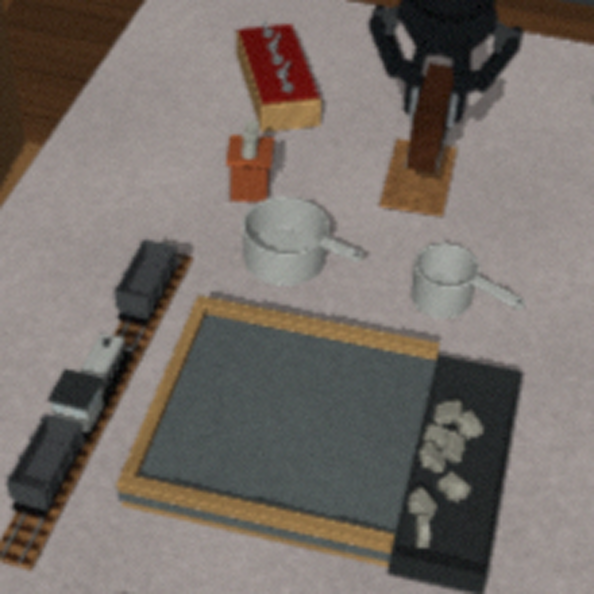

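View pics/t8.png

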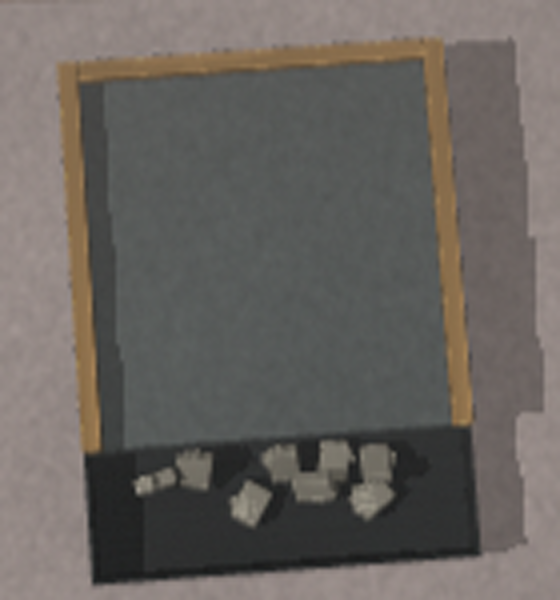

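```bash
python3 - <<'E'
from h import *
goto([.532,-.423,.1],0.055)
E
```

```text
shift [0.0166 0.1438 0.0789] rot [-0.0003  0.0011 -0.0089] t 13.6 pos [ 0.5089 -0.2801  0.179 ] rpy [-3.141e+00  1.000e-03  4.600e-02]
```

>>> {"method": "step_arm", "body": {
  "motion": [
    {"xyz": [0.015, 0.1415, 0.0], "rot": [0, 0, -0.01], "fingers": -1},
    {"xyz": [0.015, 0.1415, 0.0], "rot": [0, 0, -0.01], "fingers": -1},
    {"xyz": [0.015, 0.1415, 0.0], "rot": [0, 0, -0.01], "fingers": -1},
    {"xyz": [0.015, 0.1415, 0.04], "rot": [0, 0, -0.01], "fingers": -1},
    {"xyz": [0.015, 0.1415, 0.08], "rot": [0, 0, -0.01], "fingers": -1},
    {"xyz": [0.015, 0.1415, 0.11], "rot": [0, 0, -0.01], "fingers": -1},
    {"xyz": [0.015, 0.1415, 0.13], "rot": [0, 0, -0.01], "fingers": -1},
    {"xyz": [0.015, 0.1415, 0.13], "rot": [0, 0, -0.01], "fingers": -1}
  ]
}}

```text
time_s: 14.6
eef_pos: [0.5299, -0.4193, 0.048]
tcp_rot: [-3.139, 0.003, 0.057]
ft_force: [0.1, 0.3, -1.4]
opening: 0.0274
```

```bash
python3 - <<'E'
from h import *
im=optics.camera("side");crop(im,280,400,40,180,4,"pics/s9.png")
goto([.532,-.423,.033],0.055)
E
```

```text
shift [0.0011 0.0026 0.0165] rot [-0.0003  0.0011  0.002 ] t 14.65 pos [ 0.5308 -0.4204  0.0495] rpy [-3.141e+00  1.000e-03  5.700e-02]
```

View pics/s9.png

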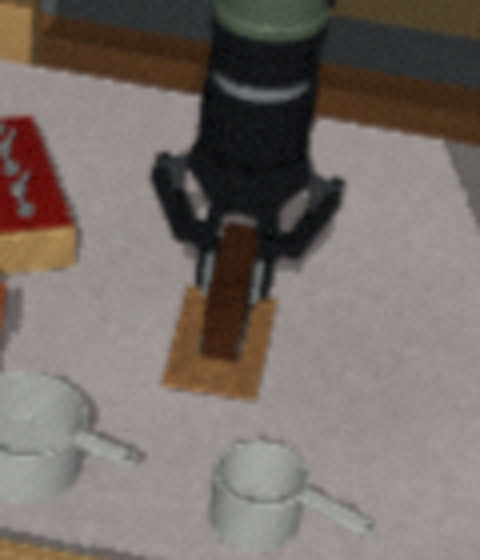

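>>> {"method": "step_arm", "body": {
  "motion": [
    {"xyz": [0.0, 0.0, 0.006], "rot": [0, 0, 0], "fingers": -1},
    {"xyz": [0.0, 0.0, 0.012], "rot": [0, 0, 0], "fingers": -1},
    {"xyz": [0.0, 0.0, 0.0165], "rot": [0, 0, 0], "fingers": -1},
    {"xyz": [0.0, 0.0, 0.0165], "rot": [0, 0, 0], "fingers": -1},
    {"xyz": [0.0, 0.0, 0.0165], "rot": [0, 0, 0], "fingers": -0.1},
    {"xyz": [0.0, 0.0, 0.0165], "rot": [0, 0, 0], "fingers": 0.1},
    {"xyz": [0.0, 0.0, 0.0165], "rot": [0, 0, 0], "fingers": 0.4},
    {"xyz": [0.0, 0.0, 0.0165], "rot": [0, 0, 0], "fingers": 0.4}
  ]
}}

```text
time_s: 15.65
eef_pos: [0.5308, -0.4226, 0.0333]
tcp_rot: [3.14, -0.0, 0.055]
ft_force: [-0.5, 0.4, -0.5]
opening: 0.0602
```

>>> {"method": "step_arm", "body": {
  "motion": [
    {"xyz": [0, 0, 0], "rot": [0, 0, 0], "fingers": 0.7},
    {"xyz": [0, 0, 0], "rot": [0, 0, 0], "fingers": 0.7},
    {"xyz": [0, 0, -0.06], "rot": [0, 0, 0], "fingers": 0.5},
    {"xyz": [0, 0, -0.12], "rot": [0, 0, 0], "fingers": 0},
    {"xyz": [0, 0, -0.18], "rot": [0, 0, 0], "fingers": 0},
    {"xyz": [-0.1, 0, -0.2], "rot": [0, 0, 0], "fingers": 0},
    {"xyz": [-0.16, 0, -0.2], "rot": [0, 0, 0], "fingers": 0},
    {"xyz": [-0.16, 0, -0.2], "rot": [0, 0, 0], "fingers": 0}
  ]
}}

```text
time_s: 16.65
eef_pos: [0.3686, -0.431, 0.2339]
tcp_rot: [3.14, -0.0, 0.054]
ft_force: [1.0, -0.8, 0.8]
opening: 0.0425
```

```bash
python3 - <<'E'
from h import *
im=optics.camera("side");cv2.imwrite("pics/s10.png",im);
im=optics.camera("top");cv2.imwrite("pics/t10.png",im)
crop(im,80,230,170,300,5,"pics/t10l.png")
crop(im,345,515,160,300,4.7,"pics/t10r.png")
E
```

```text
(no output)
```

View pics/s10.png

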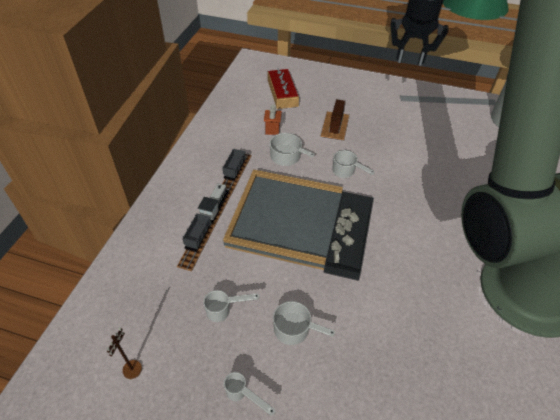

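View pics/t10r.png

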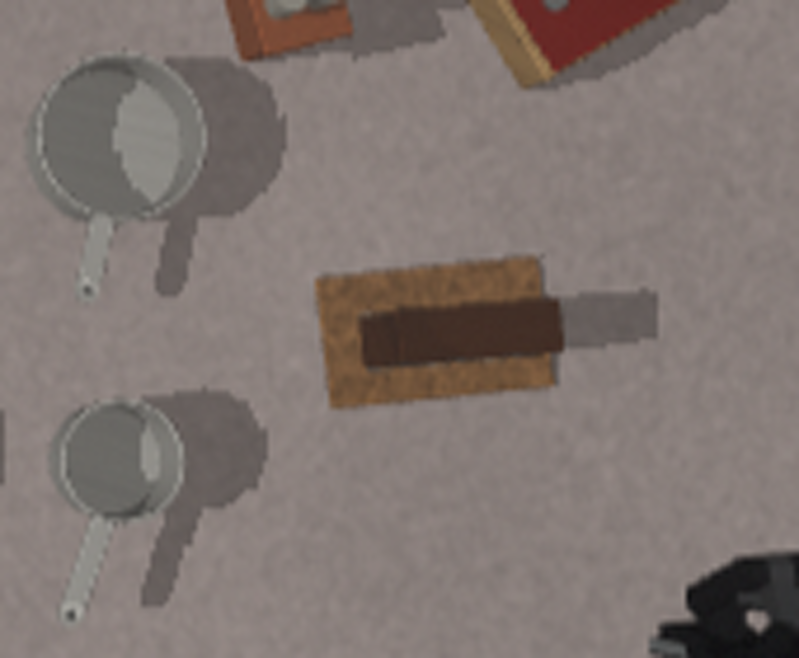

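View pics/t10.png

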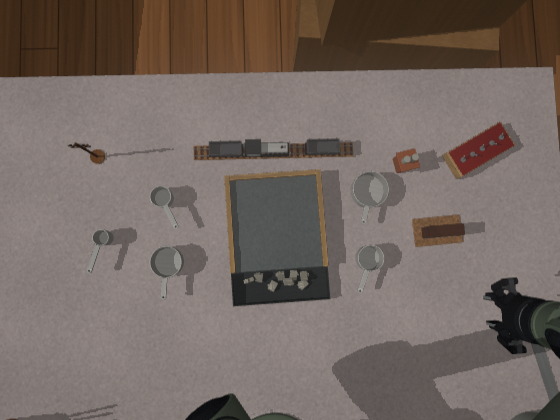

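```bash
cat >> h.py <<'E'
def T(px,k,x0,y0): return (np.atleast_2d(px)+.5)/k+[x0,y0]-.5
def cupm(c,t,k,x0,y0,z0=0,n="top"):
    C0=plane(n,T(c,k,x0,y0),z0+.045)[0,:2];Tp=plane(n,T(t,k,x0,y0),z0+.0465)[0,:2]
    d=Tp-C0;print("centre",np.round(C0,4),"tip",np.round(Tp,4),"dist",round(np.hypot(*d),4),"handle dir",round(np.arctan2(d[1],d[0]),4), "rimpx->")
    return C0,d/np.hypot(*d)
E
python3 - <<'E'
from h import *
t=cv2.imread("pics/t10.png");crop(t,80,230,170,300,5,"pics/t10l.png")
cupm((121.5,134.5),(88,297),4.7,345,160)
cupm((122,459),(68,620),4.7,345,160)
# from c.png view of left ones (same)
print("cup2");cupm((436,460),(416,642),5,80,170)
print("cup4");cupm((404,131),(482,292),5,80,170)
print("cup5");cupm((104,337),(44,511),5,80,170)
E
```

```text
centre [ 0.6358 -0.2492] tip [ 0.5526 -0.228 ] dist 0.0858 handle dir 2.8922 rimpx->
centre [ 0.47   -0.2421] tip [ 0.3902 -0.2109] dist 0.0857 handle dir 2.769 rimpx->
cup2
centre [0.4728 0.2415] tip [0.3883 0.2512] dist 0.0851 handle dir 3.0274 rimpx->
cup4
centre [0.6296 0.2555] tip [0.5516 0.2188] dist 0.0862 handle dir -2.7024 rimpx->
cup5
centre [0.535  0.3974] tip [0.454  0.4245] dist 0.0854 handle dir 2.8182 rimpx->
```

View pics/t10l.png

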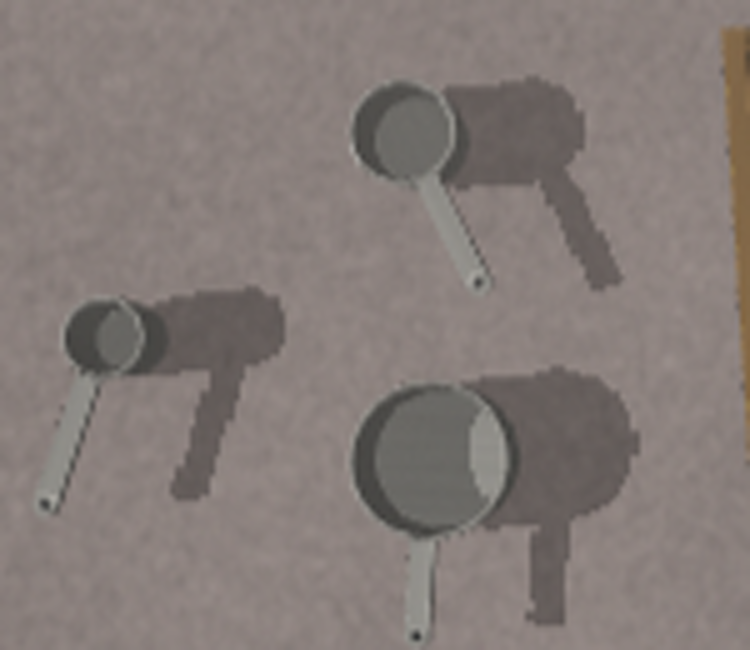

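```bash
cat >> h.py <<'E'
def gp(c,phi,r=.072,z=.025):
    return [c[0]+r*np.cos(phi),c[1]+r*np.sin(phi),z],phi-np.pi/2
E
python3 - <<'E'
from h import *
p,y=gp((.6358,-.2492),2.892,z=.12);print(p,y)
goto(p,y)
E
```

```text
[np.float64(0.566031055328595), np.float64(-0.2314153335865296), 0.12] 1.3212036732051033
shift [ 0.2082 -0.1897  0.1136] rot [ 1.1000e-03  1.6000e-03 -1.2701e+00] t 16.75 pos [ 0.3679 -0.4313  0.234 ] rpy [3.14e+00 1.00e-03 5.10e-02]
```

>>> {"method": "step_arm", "body": {
  "motion": [
    {"xyz": [0.208, -0.19, 0.114], "rot": [0.001, 0.001, -1.27], "fingers": -0.2},
    {"xyz": [0.208, -0.19, 0.114], "rot": [0.001, 0.001, -1.27], "fingers": -0.2},
    {"xyz": [0.208, -0.19, 0.114], "rot": [0.001, 0.001, -1.27], "fingers": -0.2},
    {"xyz": [0.208, -0.19, 0.114], "rot": [0.001, 0.001, -1.27], "fingers": -0.2},
    {"xyz": [0.208, -0.19, 0.114], "rot": [0.001, 0.001, -1.27], "fingers": -0.2},
    {"xyz": [0.208, -0.19, 0.114], "rot": [0.001, 0.001, -1.27], "fingers": -0.2},
    {"xyz": [0.208, -0.19, 0.114], "rot": [0.001, 0.001, -1.27], "fingers": -0.2},
    {"xyz": [0.208, -0.19, 0.114], "rot": [0.001, 0.001, -1.27], "fingers": -0.2}
  ],
  "grip_force": 80
}}

```text
time_s: 17.75
eef_pos: [0.569, -0.2294, 0.1186]
tcp_rot: [3.141, -0.0, 1.324]
ft_force: [-0.3, 1.2, 0.1]
opening: 0.0341
```

>>> {"method": "step_arm", "body": {
  "motion": [
    {"xyz": [0, 0, 0], "rot": [0, 0, 0], "fingers": -0.2},
    {"xyz": [0, 0, 0], "rot": [0, 0, 0], "fingers": -0.2},
    {"xyz": [0, 0, 0], "rot": [0, 0, 0], "fingers": -0.2},
    {"xyz": [0, 0, 0], "rot": [0, 0, 0], "fingers": -0.2},
    {"xyz": [0, 0, 0], "rot": [0, 0, 0], "fingers": -0.2},
    {"xyz": [0, 0, 0], "rot": [0, 0, 0], "fingers": -0.2},
    {"xyz": [0, 0, 0], "rot": [0, 0, 0], "fingers": -0.2},
    {"xyz": [0, 0, 0], "rot": [0, 0, 0], "fingers": -0.2}
  ]
}}

```text
time_s: 18.75
eef_pos: [0.5682, -0.2301, 0.1189]
tcp_rot: [3.141, -0.0, 1.325]
ft_force: [0.0, 0.5, -0.2]
opening: 0.0341
```

```bash
python3 - <<'E'
from h import *
im=optics.camera("side");crop(im,240,400,80,220,4,"pics/s11.png")
p,y=gp((.6358,-.2492),2.892);goto(p,y)
E
```

```text
shift [-0.0018 -0.0018  0.0939] rot [ 0.0002 -0.0001  0.0038] t 18.8 pos [ 0.5682 -0.2301  0.1189] rpy [ 3.141 -0.     1.325]
```

View pics/s11.png

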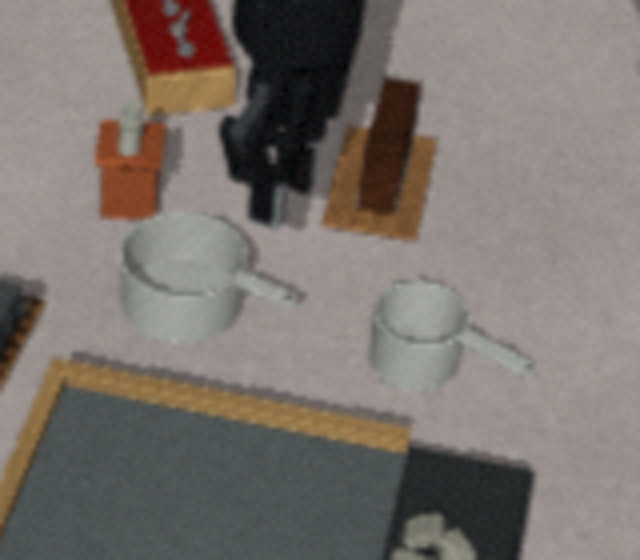

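>>> {"method": "step_arm", "body": {
  "motion": [
    {"xyz": [-0.002, -0.002, 0.04], "rot": [0, 0, 0.004], "fingers": -0.2},
    {"xyz": [-0.002, -0.002, 0.075], "rot": [0, 0, 0.004], "fingers": -0.2},
    {"xyz": [-0.002, -0.002, 0.094], "rot": [0, 0, 0.004], "fingers": -0.2},
    {"xyz": [-0.002, -0.002, 0.094], "rot": [0, 0, 0.004], "fingers": -0.2},
    {"xyz": [-0.002, -0.002, 0.094], "rot": [0, 0, 0.004], "fingers": -0.2},
    {"xyz": [-0.002, -0.002, 0.094], "rot": [0, 0, 0.004], "fingers": -1},
    {"xyz": [-0.002, -0.002, 0.094], "rot": [0, 0, 0.004], "fingers": -1},
    {"xyz": [-0.002, -0.002, 0.094], "rot": [0, 0, 0.004], "fingers": -1}
  ]
}}

```text
time_s: 19.8
eef_pos: [0.5665, -0.232, 0.0261]
tcp_rot: [3.14, 0.001, 1.321]
ft_force: [-2.5, 0.3, 5.2]
opening: 0.0098
```

```bash
python3 - <<'E'
from h import *
im=optics.camera("side");crop(im,240,400,80,220,4,"pics/s12.png")
print(manip.read_state())
p,y=gp((.5644,-.0185),3.14,z=.12);goto(p,y)
E
```

```text
{'time_s': 19.85, 'q': array([-5.09277209e-01,  6.35343489e-01, -2.65972291e-01,  6.67536195e-01,
       -9.69005219e-05, -2.59377473e-01]), 'joint_vel': array([-1.09295606e-03, -1.14704382e-03, -2.71607366e-04, -9.15331052e-04,
       -8.75803511e-04,  5.06076855e-05]), 'joint_torque': array([ 3.18901073e-01, -5.08568072e+01,  1.97350931e+01, -3.88799747e-01,
        1.60555118e-01, -1.63039594e-02]), 'eef_pos': array([ 0.5663847 , -0.23201106,  0.02601104]), 'tcp_rot': array([3.13973819e+00, 5.92343903e-04, 1.32089595e+00]), 'ft_force': array([-1.67965918, -0.06047547,  6.18234579]), 'torque': array([-0.01917281,  0.16536327, -0.01307308]), 'opening': 0.009494493917749657}
shift [ 0.1886 -0.1243 -0.0943] rot [ 0.0018  0.0008 -0.2483] t 19.85 pos [ 0.5664 -0.232   0.026 ] rpy [3.140e+00 1.000e-03 1.321e+00]
```

View pics/s12.png

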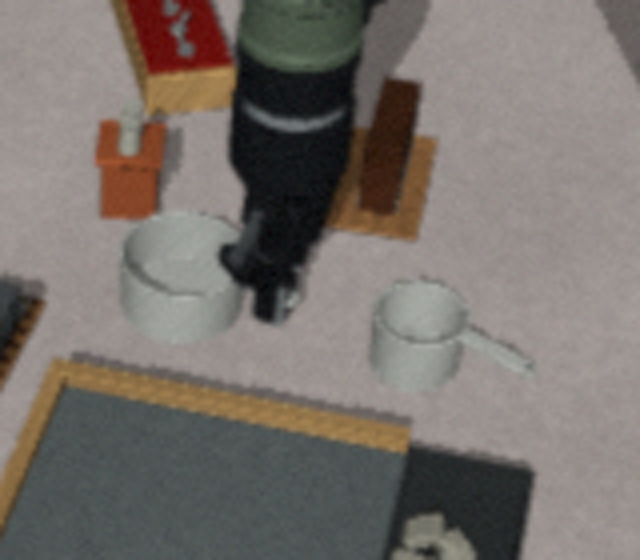

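>>> {"method": "step_arm", "body": {
  "motion": [
    {"xyz": [0, 0, -0.03], "rot": [0, 0, 0], "fingers": -1},
    {"xyz": [0, 0, -0.065], "rot": [0, 0, 0], "fingers": -1},
    {"xyz": [0, 0, -0.094], "rot": [0, 0, 0], "fingers": -1},
    {"xyz": [0.04, -0.03, -0.094], "rot": [0, 0, -0.06], "fingers": -1},
    {"xyz": [0.08, -0.055, -0.094], "rot": [0, 0, -0.12], "fingers": -1},
    {"xyz": [0.12, -0.08, -0.094], "rot": [0, 0, -0.18], "fingers": -1},
    {"xyz": [0.16, -0.105, -0.094], "rot": [0, 0, -0.22], "fingers": -1},
    {"xyz": [0.1886, -0.1243, -0.094], "rot": [0, 0, -0.248], "fingers": -1}
  ]
}}

```text
time_s: 20.85
eef_pos: [0.4905, -0.0162, 0.1186]
tcp_rot: [-3.141, -0.001, 1.571]
ft_force: [0.7, 0.6, -1.9]
opening: 0.0099
```

>>> {"method": "step_arm", "body": {
  "motion": [
    {"xyz": [0, 0, 0], "rot": [0, 0, 0], "fingers": -1},
    {"xyz": [0, 0, 0], "rot": [0, 0, 0], "fingers": -1},
    {"xyz": [0, 0, 0], "rot": [0, 0, 0], "fingers": -1},
    {"xyz": [0, 0, 0], "rot": [0, 0, 0], "fingers": -1},
    {"xyz": [0, 0, 0], "rot": [0, 0, 0], "fingers": -1},
    {"xyz": [0, 0, 0], "rot": [0, 0, 0], "fingers": -1},
    {"xyz": [0, 0, 0], "rot": [0, 0, 0], "fingers": -1},
    {"xyz": [0, 0, 0], "rot": [0, 0, 0], "fingers": -1}
  ]
}}

```text
time_s: 21.85
eef_pos: [0.492, -0.0181, 0.1189]
tcp_rot: [3.141, -0.0, 1.569]
ft_force: [-0.5, -0.6, -2.0]
opening: 0.0096
```

```bash
python3 - <<'E'
from h import *
im=optics.camera("side");crop(im,190,390,100,280,3.3,"pics/s13.png")
p,y=gp((.5644,-.0185),3.14,z=.056);goto(p,y)
im=optics.camera("top");crop(im,190,350,150,310,3.7,"pics/t13.png")
E
```

```text
shift [-0.0003  0.0004  0.0629] rot [ 0.0003 -0.     -0.0002] t 21.9 pos [ 0.492  -0.0181  0.1189] rpy [ 3.141 -0.     1.569]
```

View pics/s13.png

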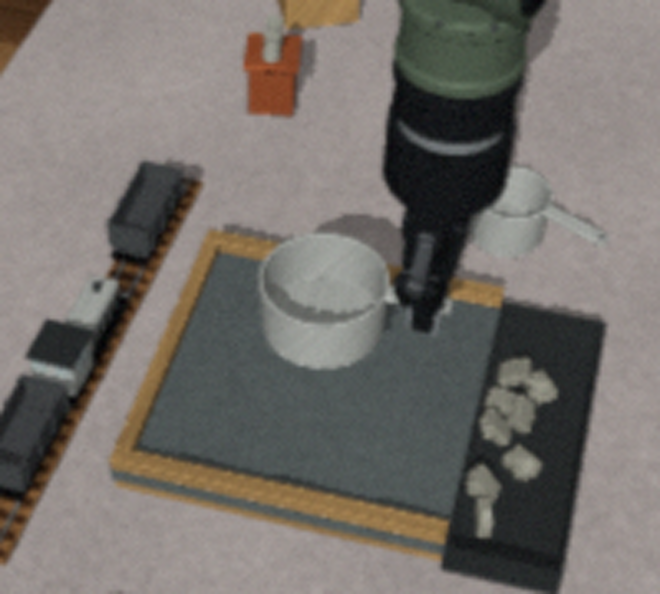

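View pics/t13.png

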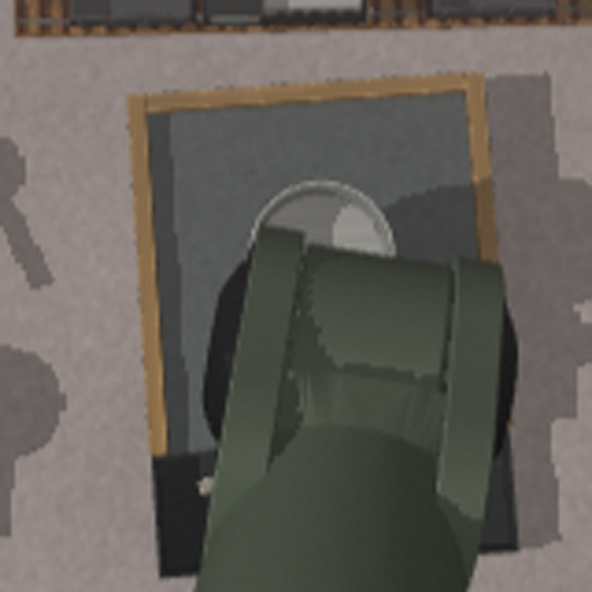

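>>> {"method": "step_arm", "body": {
  "motion": [
    {"xyz": [0, 0, 0.025], "rot": [0, 0, 0], "fingers": -1},
    {"xyz": [0, 0, 0.045], "rot": [0, 0, 0], "fingers": -1},
    {"xyz": [0, 0, 0.057], "rot": [0, 0, 0], "fingers": -1},
    {"xyz": [0, 0, 0.063], "rot": [0, 0, 0], "fingers": -1},
    {"xyz": [0, 0, 0.063], "rot": [0, 0, 0], "fingers": -1},
    {"xyz": [0, 0, 0.063], "rot": [0, 0, 0], "fingers": -1},
    {"xyz": [0, 0, 0.063], "rot": [0, 0, 0], "fingers": -1},
    {"xyz": [0, 0, 0.063], "rot": [0, 0, 0], "fingers": -1}
  ]
}}

```text
time_s: 22.95
eef_pos: [0.4925, -0.0181, 0.0564]
tcp_rot: [3.14, 0.0, 1.569]
ft_force: [-1.6, 0.4, 2.8]
opening: 0.0099
```

>>> {"method": "step_arm", "body": {
  "motion": [
    {"xyz": [0, 0, 0], "rot": [0, 0, 0], "fingers": -0.6},
    {"xyz": [0, 0, 0], "rot": [0, 0, 0], "fingers": -0.3},
    {"xyz": [0, 0, 0], "rot": [0, 0, 0], "fingers": -0.3},
    {"xyz": [0, 0, -0.04], "rot": [0, 0, 0], "fingers": -0.3},
    {"xyz": [0, 0, -0.09], "rot": [0, 0, 0], "fingers": -0.3},
    {"xyz": [-0.05, 0.02, -0.12], "rot": [0, 0, 0], "fingers": -0.3},
    {"xyz": [0.15, 0.1, -0.12], "rot": [0, 0, 0], "fingers": -0.3},
    {"xyz": [0.18, 0.1, -0.12], "rot": [0, 0, 0], "fingers": -0.3}
  ]
}}

```text
time_s: 23.95
eef_pos: [0.5566, 0.0473, 0.1767]
tcp_rot: [3.139, -0.0, 1.562]
ft_force: [0.9, -0.6, -0.3]
opening: 0.03
```

>>> {"method": "step_arm", "body": {
  "motion": [
    {"xyz": [0.13, 0.0, 0], "rot": [0, 0, 0.1], "fingers": -0.2},
    {"xyz": [0.13, 0, 0], "rot": [0, 0, 0.1], "fingers": -0.2},
    {"xyz": [0.13, 0, 0], "rot": [0, 0, 0.1], "fingers": -0.2},
    {"xyz": [0.13, 0, 0], "rot": [0, 0, 0.1], "fingers": -0.2},
    {"xyz": [0.13, 0, 0], "rot": [0, 0, 0.1], "fingers": -0.2},
    {"xyz": [0.13, 0, 0], "rot": [0, 0, 0.1], "fingers": -0.2},
    {"xyz": [0.13, 0, 0], "rot": [0, 0, 0.1], "fingers": -0.2},
    {"xyz": [0.13, 0, 0], "rot": [0, 0, 0.1], "fingers": -0.2}
  ]
}}

```text
time_s: 24.95
eef_pos: [0.5552, 0.1786, 0.176]
tcp_rot: [3.141, -0.0, 1.468]
ft_force: [1.0, -0.9, 0.1]
opening: 0.0339
```

```bash
python3 - <<'E'
from h import *
im=optics.camera("top");cv2.imwrite("pics/t14f.png",im);crop(im,80,340,150,310,3,"pics/t14.png")
crop(im,230,330,170,270,6,"pics/t14b.png")
im=optics.camera("side");cv2.imwrite("pics/s14f.png",im)
goto([.4,.25,.12],1.5)
E
```

```text
shift [ 0.0549 -0.1616  0.0559] rot [ 0.0003 -0.0001 -0.0314] t 25.05 pos [0.5552 0.1789 0.176 ] rpy [ 3.141 -0.     1.469]
```

View pics/t14.png

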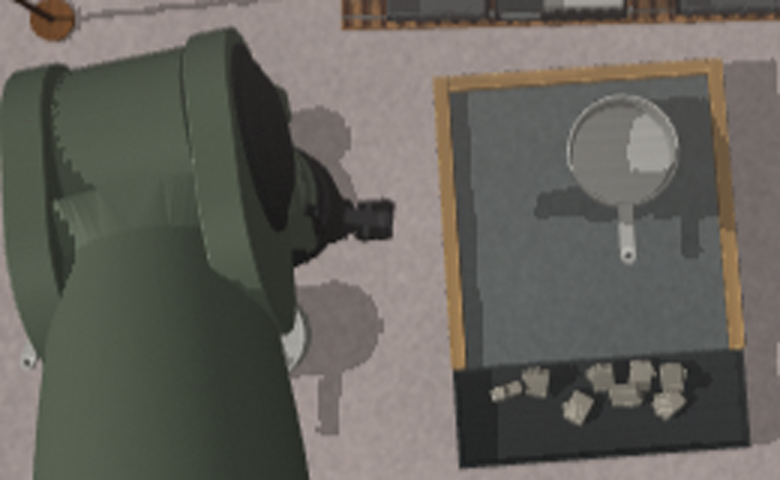

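View pics/t14b.png

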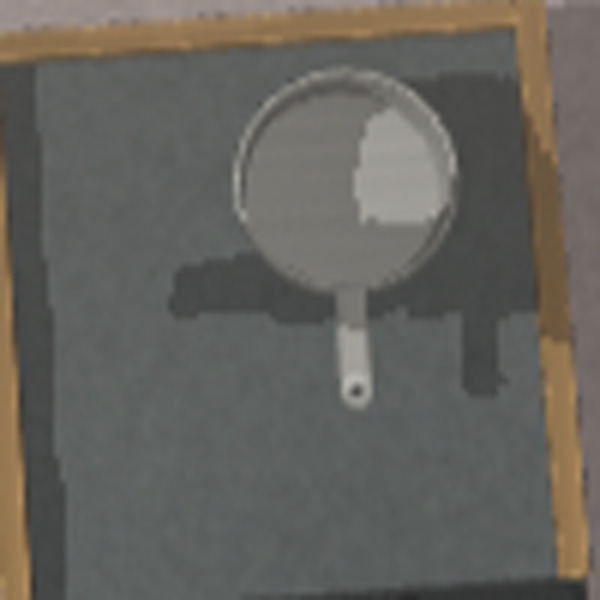

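View pics/s14f.png

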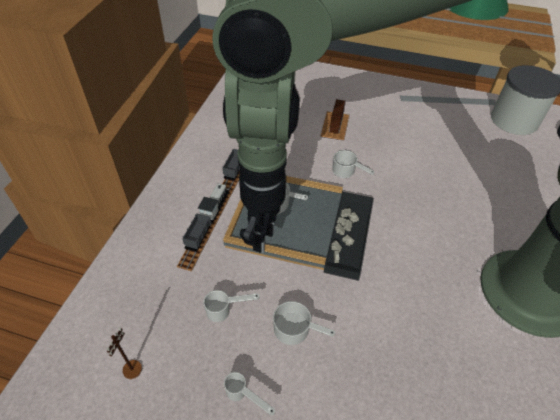

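```bash
python3 - <<'E'
from h import *
c,d=cupm((347,184),(356,410),6,230,170,z0=.03); print(w2b(c)*1000)
E
```

```text
centre [ 0.6083 -0.0462] tip [ 0.5202 -0.047 ] dist 0.0881 handle dir -3.1323 rimpx->
[ 42.62064413 -29.58979206]
```

```bash
python3 - <<'E'
from h import *
p,y=gp((.4728,.2415),3.027,z=.1);print(p,y);goto(p,y)
E
```

```text
[np.float64(0.4012722160646174), np.float64(0.24973262566215773), 0.1] 1.4562036732051036
shift [ 0.0547 -0.1603  0.0759] rot [ 0.0003 -0.0001  0.0124] t 25.05 pos [0.5552 0.1789 0.176 ] rpy [ 3.141 -0.     1.469]
```

>>> {"method": "step_arm", "body": {
  "motion": [
    {"xyz": [0.02, -0.05, 0.0], "rot": [0, 0, 0.012], "fingers": -0.2},
    {"xyz": [0.04, -0.1, 0.02], "rot": [0, 0, 0.012], "fingers": -0.2},
    {"xyz": [0.052, -0.145, 0.05], "rot": [0, 0, 0.012], "fingers": -0.2},
    {"xyz": [0.0547, -0.1603, 0.076], "rot": [0, 0, 0.012], "fingers": -0.2},
    {"xyz": [0.0547, -0.1603, 0.076], "rot": [0, 0, 0.012], "fingers": -0.2},
    {"xyz": [0.0547, -0.1603, 0.076], "rot": [0, 0, 0.012], "fingers": -0.2},
    {"xyz": [0.0547, -0.1603, 0.076], "rot": [0, 0, 0.012], "fingers": -0.2},
    {"xyz": [0.0547, -0.1603, 0.076], "rot": [0, 0, 0.012], "fingers": -0.2}
  ]
}}

```text
time_s: 26.05
eef_pos: [0.4026, 0.2499, 0.1006]
tcp_rot: [3.14, -0.001, 1.456]
ft_force: [0.4, -0.0, -0.4]
opening: 0.0341
```

```bash
python3 - <<'E'
from h import *
im=optics.camera("side");cv2.imwrite("pics/s15f.png",im);crop(im,180,400,140,400,2.2,"pics/s15.png")
im=optics.camera("top");crop(im,230,330,170,270,6,"pics/t15b.png")
p,y=gp((.4728,.2415),3.027);goto(p,y)
# side check of cup1
print(proj("side",[[.6083,-.0462,.075],[.6083-.088,-.047,.0765]]))
E
```

```text
shift [-0.0002 -0.0007  0.0753] rot [ 0.0011 -0.0004  0.0001] t 26.15 pos [0.4019 0.2498 0.1003] rpy [ 3.141 -0.     1.456]
[[272.48737197 189.89694853]
 [308.47837819 197.83770941]]
```

View pics/s15.png

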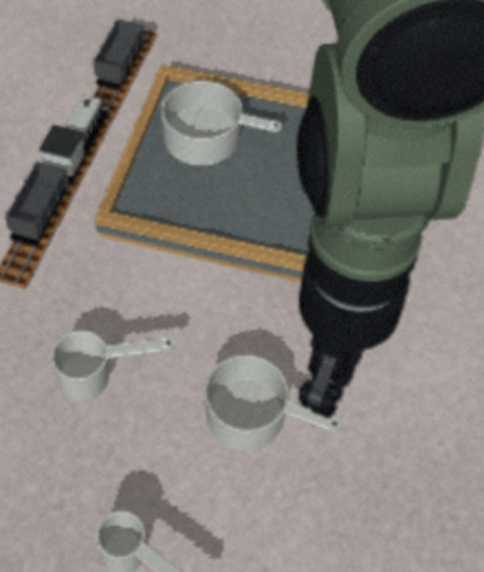

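View pics/t15b.png

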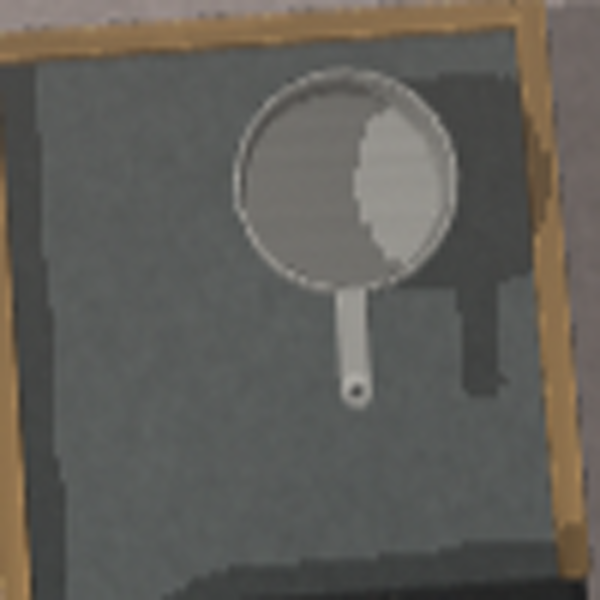

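>>> {"method": "step_arm", "body": {
  "motion": [
    {"xyz": [0, 0, 0.03], "rot": [0, 0, 0], "fingers": -0.2},
    {"xyz": [0, 0, 0.06], "rot": [0, 0, 0], "fingers": -0.2},
    {"xyz": [0, 0, 0.0753], "rot": [0, 0, 0], "fingers": -0.2},
    {"xyz": [0, 0, 0.0753], "rot": [0, 0, 0], "fingers": -0.2},
    {"xyz": [0, 0, 0.0753], "rot": [0, 0, 0], "fingers": -0.2},
    {"xyz": [0, 0, 0.0753], "rot": [0, 0, 0], "fingers": -1},
    {"xyz": [0, 0, 0.0753], "rot": [0, 0, 0], "fingers": -1},
    {"xyz": [0, 0, 0.0753], "rot": [0, 0, 0], "fingers": -1}
  ]
}}

```text
time_s: 27.15
eef_pos: [0.4018, 0.2502, 0.0252]
tcp_rot: [3.14, -0.001, 1.457]
ft_force: [-0.3, 0.5, 3.8]
opening: 0.0095
```

```bash
python3 - <<'E'
from h import *
s=manip.read_state();print(s["eef_pos"])
p,y=gp((.6083,-.0462),np.pi-.75,z=.15);print(p,y)
goto(p,y)
E
```

```text
[0.40177451 0.25015363 0.02519318]
[np.float64(0.5556184014410849), np.float64(0.00287799072168006), 0.15] 0.8207963267948966
shift [-0.2281  0.1811 -0.1247] rot [ 0.0011 -0.0012  0.6362] t 27.15 pos [0.4018 0.2502 0.0252] rpy [ 3.140e+00 -1.000e-03  1.457e+00]
```

>>> {"method": "step_arm", "body": {
  "motion": [
    {"xyz": [0, 0, -0.04], "rot": [0, 0, 0], "fingers": -1},
    {"xyz": [0, 0, -0.09], "rot": [0, 0, 0], "fingers": -1},
    {"xyz": [-0.03, 0.02, -0.125], "rot": [0, 0, 0.1], "fingers": -1},
    {"xyz": [-0.07, 0.055, -0.125], "rot": [0, 0, 0.22], "fingers": -1},
    {"xyz": [-0.11, 0.09, -0.125], "rot": [0, 0, 0.34], "fingers": -1},
    {"xyz": [-0.15, 0.12, -0.125], "rot": [0, 0, 0.46], "fingers": -1},
    {"xyz": [-0.19, 0.15, -0.125], "rot": [0, 0, 0.56], "fingers": -1},
    {"xyz": [-0.2281, 0.1811, -0.125], "rot": [0, 0, 0.636], "fingers": -1}
  ]
}}

```text
time_s: 28.15
eef_pos: [0.5553, 0.0013, 0.1492]
tcp_rot: [-3.141, 0.0, 0.818]
ft_force: [0.9, 0.5, -1.2]
opening: 0.0099
```

>>> {"method": "step_arm", "body": {
  "motion": [
    {"xyz": [0, 0, 0], "rot": [0, 0, 0], "fingers": -1},
    {"xyz": [0, 0, 0], "rot": [0, 0, 0], "fingers": -1},
    {"xyz": [0, 0, 0], "rot": [0, 0, 0], "fingers": -1},
    {"xyz": [0, 0, 0], "rot": [0, 0, 0], "fingers": -1},
    {"xyz": [0, 0, 0], "rot": [0, 0, 0], "fingers": -1},
    {"xyz": [0, 0, 0], "rot": [0, 0, 0], "fingers": -1},
    {"xyz": [0, 0, 0], "rot": [0, 0, 0], "fingers": -1},
    {"xyz": [0, 0, 0], "rot": [0, 0, 0], "fingers": -1}
  ]
}}

```text
time_s: 29.15
eef_pos: [0.5552, 0.0027, 0.1496]
tcp_rot: [3.141, -0.0, 0.821]
ft_force: [0.3, 0.6, -2.1]
opening: 0.01
```

```bash
python3 - <<'E'
from h import *
p,y=gp((.6083,-.0462),np.pi-.75,z=.085);goto(p,y)
im=optics.camera("side");crop(im,190,340,110,260,4,"pics/s16.png")
im=optics.camera("top");crop(im,230,330,170,270,6,"pics/t16.png")
goto(p,y)
E
```

```text
shift [0.0004 0.0001 0.0646] rot [ 0.0002 -0.0002  0.0002] t 29.15 pos [0.5552 0.0027 0.1496] rpy [ 3.141 -0.     0.821]
shift [0.0004 0.0001 0.0646] rot [ 0.0002 -0.0002  0.0001] t 29.25 pos [0.5553 0.0027 0.1496] rpy [ 3.141 -0.     0.821]
```

View pics/s16.png

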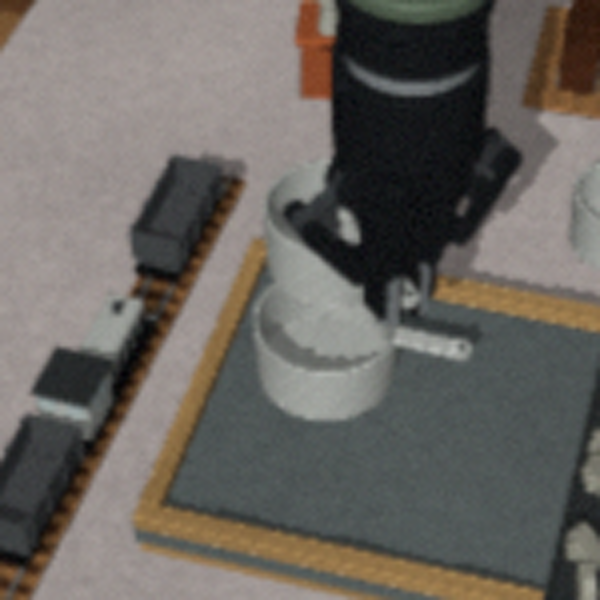

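View pics/t16.png

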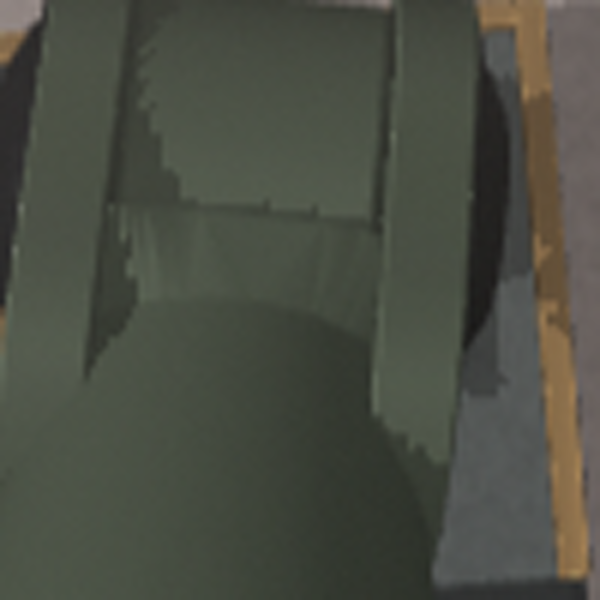

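>>> {"method": "step_arm", "body": {
  "motion": [
    {"xyz": [0, 0, 0.02], "rot": [0, 0, 0], "fingers": -1},
    {"xyz": [0, 0, 0.035], "rot": [0, 0, 0], "fingers": -1},
    {"xyz": [0, 0, 0.045], "rot": [0, 0, 0], "fingers": -1},
    {"xyz": [0, 0, 0.053], "rot": [0, 0, 0], "fingers": -1},
    {"xyz": [0, 0, 0.058], "rot": [0, 0, 0], "fingers": -1},
    {"xyz": [0, 0, 0.062], "rot": [0, 0, 0], "fingers": -1},
    {"xyz": [0, 0, 0.062], "rot": [0, 0, 0], "fingers": -1},
    {"xyz": [0, 0, 0.062], "rot": [0, 0, 0], "fingers": -1}
  ]
}}

```text
time_s: 30.25
eef_pos: [0.5555, 0.0027, 0.0879]
tcp_rot: [3.141, -0.001, 0.821]
ft_force: [-0.8, -0.1, -1.2]
opening: 0.0097
```

```bash
python3 - <<'E'
from h import *
p,y=gp((.6083,-.0462),np.pi-.75,z=.0617);goto(p,y)
im=optics.camera("side");crop(im,190,340,110,260,4,"pics/s17.png")
E
```

```text
shift [ 0.0002 -0.0001  0.0262] rot [ 0.0007 -0.0005  0.0002] t 30.25 pos [0.5555 0.0027 0.0879] rpy [ 3.141e+00 -1.000e-03  8.210e-01]
```

View pics/s17.png

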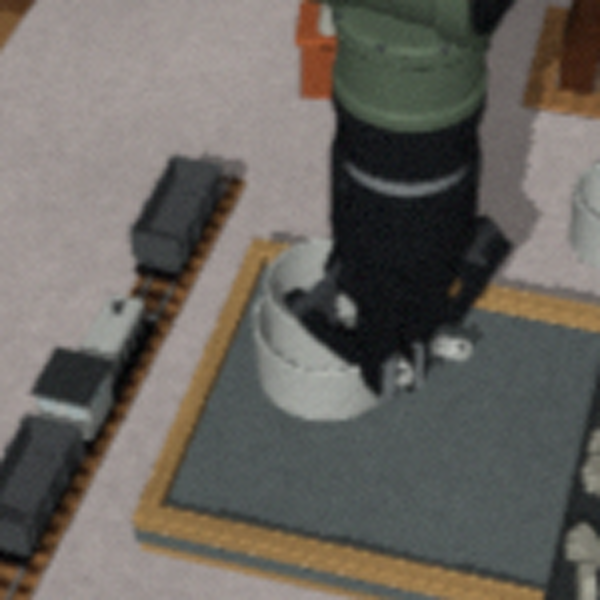

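>>> {"method": "step_arm", "body": {
  "motion": [
    {"xyz": [0, 0, 0.006], "rot": [0, 0, 0], "fingers": -1},
    {"xyz": [0, 0, 0.012], "rot": [0, 0, 0], "fingers": -1},
    {"xyz": [0, 0, 0.018], "rot": [0, 0, 0], "fingers": -1},
    {"xyz": [0, 0, 0.023], "rot": [0, 0, 0], "fingers": -1},
    {"xyz": [0, 0, 0.026], "rot": [0, 0, 0], "fingers": -1},
    {"xyz": [0, 0, 0.026], "rot": [0, 0, 0], "fingers": -1},
    {"xyz": [0, 0, 0.026], "rot": [0, 0, 0], "fingers": -1},
    {"xyz": [0, 0, 0.026], "rot": [0, 0, 0], "fingers": -1}
  ]
}}

```text
time_s: 31.3
eef_pos: [0.5555, 0.0026, 0.0617]
tcp_rot: [3.141, -0.0, 0.821]
ft_force: [-0.6, 1.0, -0.6]
opening: 0.0095
```

>>> {"method": "step_arm", "body": {
  "motion": [
    {"xyz": [0, 0, 0.0005], "rot": [0, 0, 0], "fingers": -0.7},
    {"xyz": [0, 0, 0.0005], "rot": [0, 0, 0], "fingers": -0.4},
    {"xyz": [0, 0, 0.0005], "rot": [0, 0, 0], "fingers": -0.4},
    {"xyz": [0, 0, 0.0005], "rot": [0, 0, 0], "fingers": -0.4},
    {"xyz": [0, 0, -0.04], "rot": [0, 0, 0], "fingers": -0.4},
    {"xyz": [0, 0, -0.08], "rot": [0, 0, 0], "fingers": -0.4},
    {"xyz": [0, 0, -0.12], "rot": [0, 0, 0], "fingers": -0.4},
    {"xyz": [0, 0, -0.12], "rot": [0, 0, 0], "fingers": -0.4}
  ]
}}

```text
time_s: 32.3
eef_pos: [0.5577, 0.0024, 0.1851]
tcp_rot: [3.136, -0.004, 0.821]
ft_force: [0.6, 0.8, -0.7]
opening: 0.0255
```

```bash
python3 - <<'E'
from h import *
im=optics.camera("side");crop(im,190,340,110,260,4,"pics/s18.png")
p,y=gp((.470,-.2421),2.769,z=.15);goto(p,y)
E
```

```text
shift [-0.2645  0.0365  0.0326] rot [ 0.0034 -0.0016 -0.3772] t 32.35 pos [0.5564 0.0026 0.183 ] rpy [ 3.139e+00 -2.000e-03  8.210e-01]
```

View pics/s18.png

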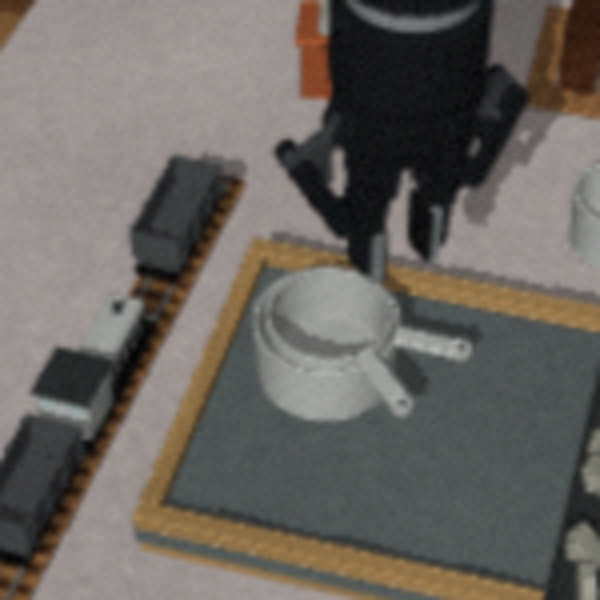

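>>> {"method": "step_arm", "body": {
  "motion": [
    {"xyz": [-0.2645, 0.0365, 0.033], "rot": [0, 0, -0.377], "fingers": -0.2},
    {"xyz": [-0.2645, 0.0365, 0.033], "rot": [0, 0, -0.377], "fingers": -0.2},
    {"xyz": [-0.2645, 0.0365, 0.033], "rot": [0, 0, -0.377], "fingers": -0.2},
    {"xyz": [-0.2645, 0.0365, 0.033], "rot": [0, 0, -0.377], "fingers": -0.2},
    {"xyz": [-0.2645, 0.0365, 0.033], "rot": [0, 0, -0.377], "fingers": -0.2},
    {"xyz": [-0.2645, 0.0365, 0.033], "rot": [0, 0, -0.377], "fingers": -0.2},
    {"xyz": [-0.2645, 0.0365, 0.033], "rot": [0, 0, -0.377], "fingers": -0.2},
    {"xyz": [-0.2645, 0.0365, 0.033], "rot": [0, 0, -0.377], "fingers": -0.2}
  ]
}}

```text
time_s: 33.35
eef_pos: [0.4022, -0.2148, 0.1483]
tcp_rot: [-3.141, -0.001, 1.2]
ft_force: [0.2, -0.3, 0.9]
opening: 0.0343
```

```bash
python3 - <<'E'
from h import *
im=optics.camera("side");cv2.imwrite("pics/s19f.png",im);crop(im,290,400,120,230,5,"pics/s19.png")
im=optics.camera("top");crop(im,230,330,170,270,6,"pics/t19.png");cv2.imwrite("pics/t19f.png",im)
p,y=gp((.470,-.2421),2.769);goto(p,y)
E
```

```text
shift [-0.0007  0.0009  0.1235] rot [ 0.0004 -0.0003  0.0017] t 33.45 pos [ 0.4023 -0.2149  0.1485] rpy [ 3.141 -0.     1.2  ]
```

View pics/s19.png

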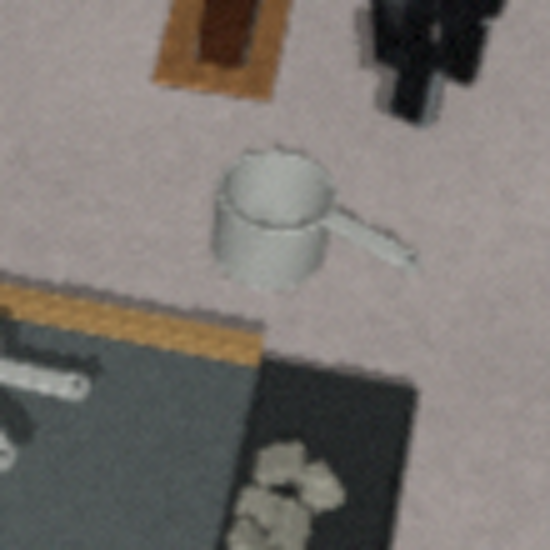

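View pics/t19.png

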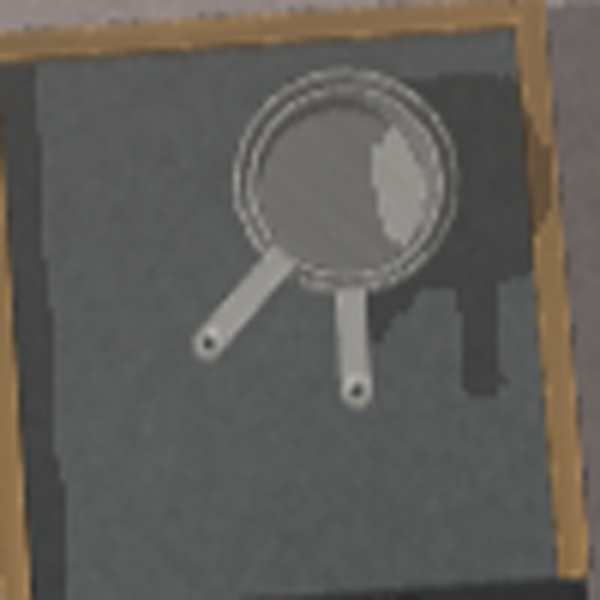

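>>> {"method": "step_arm", "body": {
  "motion": [
    {"xyz": [-0.0007, 0.0009, 0.05], "rot": [0, 0, 0.002], "fingers": -0.2},
    {"xyz": [-0.0007, 0.0009, 0.095], "rot": [0, 0, 0.002], "fingers": -0.2},
    {"xyz": [-0.0007, 0.0009, 0.1235], "rot": [0, 0, 0.002], "fingers": -0.2},
    {"xyz": [-0.0007, 0.0009, 0.1235], "rot": [0, 0, 0.002], "fingers": -0.2},
    {"xyz": [-0.0007, 0.0009, 0.1235], "rot": [0, 0, 0.002], "fingers": -0.2},
    {"xyz": [-0.0007, 0.0009, 0.1235], "rot": [0, 0, 0.002], "fingers": -1},
    {"xyz": [-0.0007, 0.0009, 0.1235], "rot": [0, 0, 0.002], "fingers": -1},
    {"xyz": [-0.0007, 0.0009, 0.1235], "rot": [0, 0, 0.002], "fingers": -1}
  ]
}}

```text
time_s: 34.45
eef_pos: [0.4029, -0.2172, 0.0259]
tcp_rot: [3.14, 0.0, 1.196]
ft_force: [-0.6, 0.5, 5.2]
opening: 0.01
```

```bash
python3 - <<'E'
from h import *
s=manip.read_state();print(s["eef_pos"],s["opening"])
c=plane("top",T((346,181),6,230,170),.081);print(c)
c=plane("top",T((347,180),6,230,170),.075);print(c)
p,y=gp((.6083,-.0462),np.pi+.75,z=.16);print(p,y)
goto(p,y)
E
```

```text
[ 0.40293137 -0.21717336  0.02593579] 0.009954343614690508
[[ 0.60883418 -0.04548632  0.081     ]]
[[ 0.60986156 -0.04621054  0.075     ]]
[np.float64(0.5556184014410849), np.float64(-0.09527799072168006), 0.16] 2.3207963267948966
shift [ 0.1693  0.0977 -0.1339] rot [ 0.0016  0.0014 -1.1248] t 34.45 pos [ 0.4029 -0.2172  0.0259] rpy [3.14  0.    1.196]
```

>>> {"method": "step_arm", "body": {
  "motion": [
    {"xyz": [0, 0, -0.05], "rot": [0, 0, 0], "fingers": -1},
    {"xyz": [0, 0, -0.11], "rot": [0, 0, 0], "fingers": -1},
    {"xyz": [0.03, 0.015, -0.134], "rot": [0, 0, -0.18], "fingers": -1},
    {"xyz": [0.06, 0.03, -0.134], "rot": [0, 0, -0.36], "fingers": -1},
    {"xyz": [0.09, 0.05, -0.134], "rot": [0, 0, -0.54], "fingers": -1},
    {"xyz": [0.12, 0.07, -0.134], "rot": [0, 0, -0.72], "fingers": -1},
    {"xyz": [0.15, 0.085, -0.134], "rot": [0, 0, -0.9], "fingers": -1},
    {"xyz": [0.1693, 0.0977, -0.134], "rot": [0, 0, -1.05], "fingers": -1}
  ]
}}

```text
time_s: 35.45
eef_pos: [0.5556, -0.0938, 0.1587]
tcp_rot: [-3.141, -0.001, 2.252]
ft_force: [-0.4, -0.1, -1.5]
opening: 0.01
```

```bash
python3 - <<'E'
from h import *
p,y=gp((.6088,-.0458),np.pi+.75,z=.16);goto(p,y)
E
```

```text
shift [-0.0012 -0.0003 -0.0013] rot [-0.0004 -0.0005 -0.0686] t 35.45 pos [ 0.5556 -0.0938  0.1587] rpy [-3.141e+00 -1.000e-03  2.252e+00]
```

>>> {"method": "step_arm", "body": {
  "motion": [
    {"xyz": [0, 0, 0], "rot": [0, 0, -0.073], "fingers": -1},
    {"xyz": [0, 0, 0], "rot": [0, 0, -0.073], "fingers": -1},
    {"xyz": [0, 0, 0.02], "rot": [0, 0, -0.073], "fingers": -1},
    {"xyz": [0, 0, 0.04], "rot": [0, 0, -0.073], "fingers": -1},
    {"xyz": [0, 0, 0.045], "rot": [0, 0, -0.073], "fingers": -1},
    {"xyz": [0, 0, 0.045], "rot": [0, 0, -0.073], "fingers": -1},
    {"xyz": [0, 0, 0.045], "rot": [0, 0, -0.073], "fingers": -1},
    {"xyz": [0, 0, 0.045], "rot": [0, 0, -0.073], "fingers": -1}
  ]
}}

```text
time_s: 36.45
eef_pos: [0.5557, -0.0952, 0.1149]
tcp_rot: [3.141, 0.001, 2.319]
ft_force: [0.0, -1.0, -1.0]
opening: 0.0099
```

```bash
python3 - <<'E'
from h import *
p,y=gp((.6088,-.0458),np.pi+.75,z=.0685);goto(p,y)
im=optics.camera("side");crop(im,190,340,110,260,4,"pics/s20.png")
im=optics.camera("top");crop(im,230,330,170,270,6,"pics/t20.png")
goto(p,y)
E
```

```text
shift [-0.      0.0005  0.0464] rot [ 0.0009  0.0014 -0.002 ] t 36.45 pos [ 0.5557 -0.0952  0.1149] rpy [3.141e+00 1.000e-03 2.319e+00]
shift [-0.0003  0.0005  0.0461] rot [ 0.0007  0.001  -0.0019] t 36.55 pos [ 0.5555 -0.095   0.1146] rpy [3.141e+00 1.000e-03 2.319e+00]
```

View pics/s20.png

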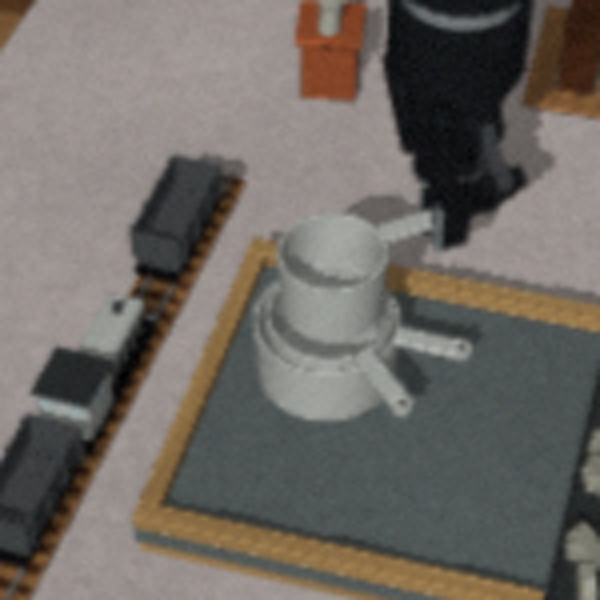

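View pics/t20.png

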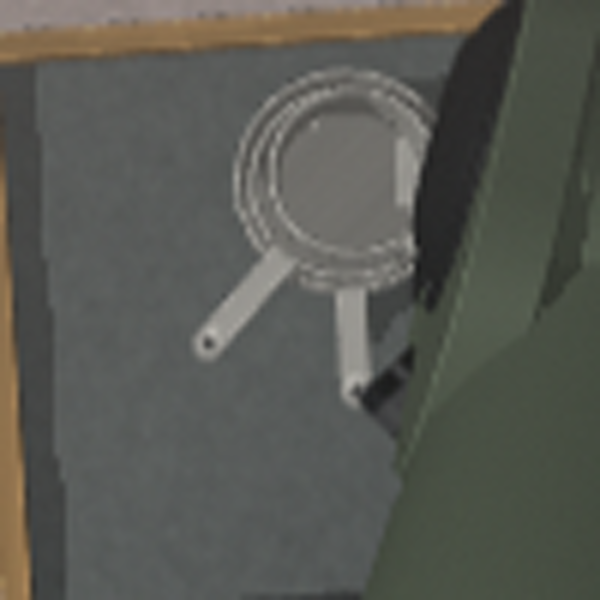

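```bash
python3 - <<'E'
from h import *
print((proj("top",[.6088,-.0458,.1335])-[230,170]+.5)*6-.5)
print((proj("side",[.6088,-.0458,.1335])-[190,110]+.5)*4-.5)
E
```

```text
[[354.03302477 165.70766524]]
[[331.26970078 250.67547113]]
```

>>> {"method": "step_arm", "body": {
  "motion": [
    {"xyz": [0, 0.0005, 0.012], "rot": [0, 0, 0], "fingers": -1},
    {"xyz": [0, 0.0005, 0.022], "rot": [0, 0, 0], "fingers": -1},
    {"xyz": [0, 0.0005, 0.031], "rot": [0, 0, 0], "fingers": -1},
    {"xyz": [0, 0.0005, 0.038], "rot": [0, 0, 0], "fingers": -1},
    {"xyz": [0, 0.0005, 0.043], "rot": [0, 0, 0], "fingers": -1},
    {"xyz": [0, 0.0005, 0.0465], "rot": [0, 0, 0], "fingers": -1},
    {"xyz": [0, 0.0005, 0.0465], "rot": [0, 0, 0], "fingers": -1},
    {"xyz": [0, 0.0005, 0.0465], "rot": [0, 0, 0], "fingers": -1}
  ]
}}

```text
time_s: 37.55
eef_pos: [0.5558, -0.0948, 0.0683]
tcp_rot: [3.141, 0.001, 2.319]
ft_force: [-2.3, -0.5, 3.7]
opening: 0.0098
```

Seated (upward force changed by about +5 N). Release and lift.

>>> {"method": "step_arm", "body": {
  "motion": [
    {"xyz": [0, 0, 0], "rot": [0, 0, 0], "fingers": -0.7},
    {"xyz": [0, 0, 0], "rot": [0, 0, 0], "fingers": -0.4},
    {"xyz": [0, 0, 0], "rot": [0, 0, 0], "fingers": -0.4},
    {"xyz": [0, 0, 0], "rot": [0, 0, 0], "fingers": -0.4},
    {"xyz": [0, 0, -0.04], "rot": [0, 0, 0], "fingers": -0.4},
    {"xyz": [0, 0, -0.08], "rot": [0, 0, 0], "fingers": -0.4},
    {"xyz": [0, 0, -0.12], "rot": [0, 0, 0], "fingers": -0.4},
    {"xyz": [0, 0, -0.12], "rot": [0, 0, 0], "fingers": -0.4}
  ]
}}

```text
time_s: 38.55
eef_pos: [0.5579, -0.0953, 0.1911]
tcp_rot: [3.138, 0.006, 2.319]
ft_force: [0.2, -0.3, -0.4]
opening: 0.0257
```

```bash
python3 - <<'E'
from h import *
im=optics.camera("side");cv2.imwrite("pics/s21f.png",im);crop(im,190,340,110,260,4,"pics/s21.png")
im=optics.camera("top");crop(im,80,230,170,300,5,"pics/t21l.png")
p,y=gp((.6296,.2555),-2.7024+2*np.pi,z=.18);goto(p,y)
E
```

```text
shift [0.2281 0.2239 0.0075] rot [0.0005 0.0005 0.309 ] t 38.65 pos [ 0.5555 -0.0946  0.1875] rpy [3.141e+00 1.000e-03 2.319e+00]
```

View pics/s21.png

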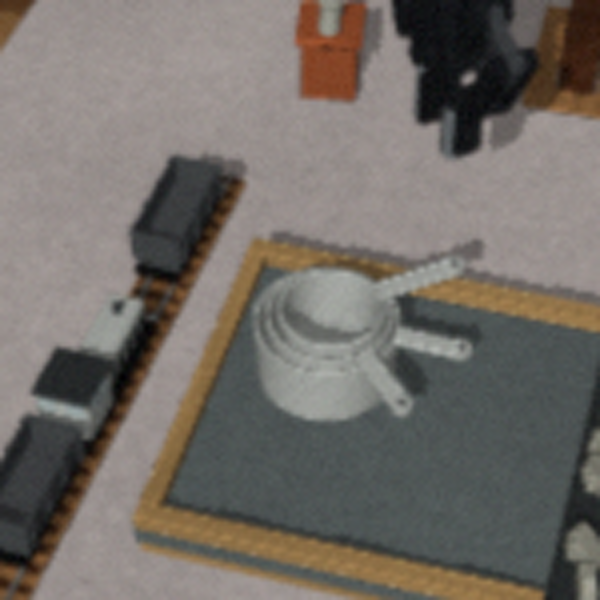

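View pics/t21l.png

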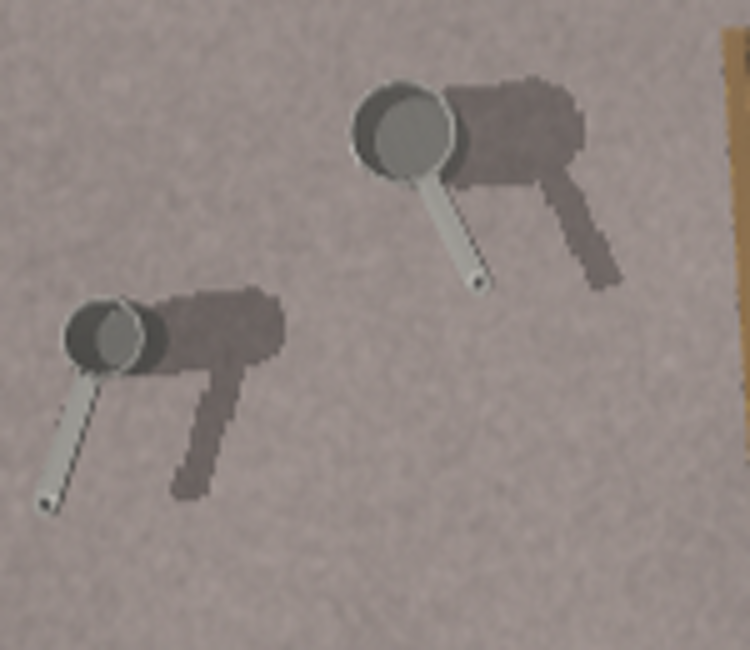

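>>> {"method": "step_arm", "body": {
  "motion": [
    {"xyz": [0.2281, 0.2239, 0.007], "rot": [0, 0, 0.309], "fingers": -0.2},
    {"xyz": [0.2281, 0.2239, 0.007], "rot": [0, 0, 0.309], "fingers": -0.2},
    {"xyz": [0.2281, 0.2239, 0.007], "rot": [0, 0, 0.309], "fingers": -0.2},
    {"xyz": [0.2281, 0.2239, 0.007], "rot": [0, 0, 0.309], "fingers": -0.2},
    {"xyz": [0.2281, 0.2239, 0.007], "rot": [0, 0, 0.309], "fingers": -0.2},
    {"xyz": [0.2281, 0.2239, 0.007], "rot": [0, 0, 0.309], "fingers": -0.2},
    {"xyz": [0.2281, 0.2239, 0.06], "rot": [0, 0, 0.309], "fingers": -0.2},
    {"xyz": [0.2281, 0.2239, 0.087], "rot": [0, 0, 0.309], "fingers": -0.2}
  ]
}}

```text
time_s: 39.65
eef_pos: [0.5621, 0.2238, 0.0968]
tcp_rot: [-3.136, -0.0, 2.01]
ft_force: [-0.3, -0.5, 1.1]
opening: 0.0338
```

>>> {"method": "step_arm", "body": {
  "motion": [
    {"xyz": [0, 0, 0], "rot": [0, 0, 0], "fingers": -0.2},
    {"xyz": [0, 0, 0], "rot": [0, 0, 0], "fingers": -0.2},
    {"xyz": [0, 0, 0], "rot": [0, 0, 0], "fingers": -0.2},
    {"xyz": [0, 0, 0], "rot": [0, 0, 0], "fingers": -0.2},
    {"xyz": [0, 0, 0], "rot": [0, 0, 0], "fingers": -0.2},
    {"xyz": [0, 0, 0], "rot": [0, 0, 0], "fingers": -0.2},
    {"xyz": [0, 0, 0], "rot": [0, 0, 0], "fingers": -0.2},
    {"xyz": [0, 0, 0], "rot": [0, 0, 0], "fingers": -0.2}
  ]
}}

```text
time_s: 40.65
eef_pos: [0.5644, 0.2249, 0.1006]
tcp_rot: [3.141, 0.0, 2.01]
ft_force: [-0.4, -0.2, -0.4]
opening: 0.0341
```

```bash
python3 - <<'E'
from h import *
im=optics.camera("side");cv2.imwrite("pics/s22f.png",im);crop(im,170,300,240,370,4.5,"pics/s22.png")
im=optics.camera("top");crop(im,230,330,170,270,6,"pics/t22.png")
p,y=gp((.6296,.2555),-2.7024+2*np.pi,z=.025);goto(p,y)
E
```

```text
shift [-0.     -0.      0.0756] rot [0.0002 0.0001 0.    ] t 40.75 pos [0.5645 0.2249 0.1006] rpy [3.141 0.    2.01 ]
```

View pics/s22.png

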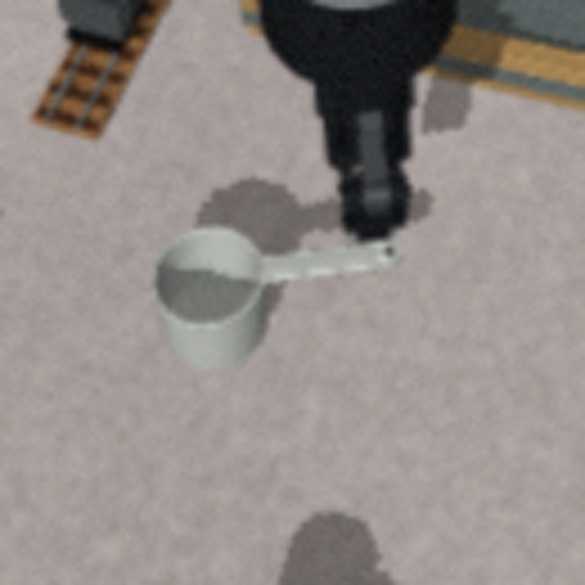

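View pics/t22.png

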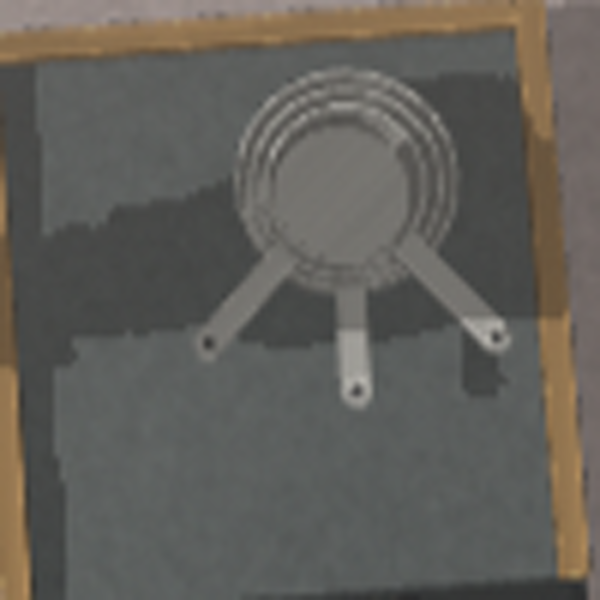

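>>> {"method": "step_arm", "body": {
  "motion": [
    {"xyz": [0, 0, 0.03], "rot": [0, 0, 0], "fingers": -0.2},
    {"xyz": [0, 0, 0.06], "rot": [0, 0, 0], "fingers": -0.2},
    {"xyz": [0, 0, 0.0753], "rot": [0, 0, 0], "fingers": -0.2},
    {"xyz": [0, 0, 0.0753], "rot": [0, 0, 0], "fingers": -0.2},
    {"xyz": [0, 0, 0.0753], "rot": [0, 0, 0], "fingers": -0.2},
    {"xyz": [0, 0, 0.0753], "rot": [0, 0, 0], "fingers": -1},
    {"xyz": [0, 0, 0.0753], "rot": [0, 0, 0], "fingers": -1},
    {"xyz": [0, 0, 0.0753], "rot": [0, 0, 0], "fingers": -1}
  ]
}}

```text
time_s: 41.75
eef_pos: [0.5651, 0.225, 0.0261]
tcp_rot: [3.14, 0.0, 2.01]
ft_force: [0.1, -0.8, 3.3]
opening: 0.0097
```

```bash
python3 - <<'E'
from h import *
s=manip.read_state();print(s["eef_pos"],s["opening"])
for (px,z,phi) in (((356,391),.0765,3.14),((207,343),.0825,2.392),((497,336),.0885,3.890)):
    h=plane("top",T(px,6,230,170),z)[0,:2];print(h-.081*np.array([np.cos(phi),np.sin(phi)]))
im=cv2.imread("pics/t22.png")
g=cv2.createCLAHE(4,(4,4)).apply(cv2.cvtColor(im,cv2.COLOR_BGR2GRAY));cv2.imwrite("pics/t22e.png",cv2.resize(g[50:310,210:480],None,fx=2.2,fy=2.2))
p,y=gp((.6088,-.0458),np.pi-1.5,z=.16);goto(p,y)
E
```

```text
[0.565075   0.22499471 0.026113  ] 0.009733269493670968
[ 0.60858227 -0.0473304 ]
[ 0.60660053 -0.04523445]
[ 0.60618711 -0.04617004]
shift [-0.1966 -0.0494 -0.1339] rot [ 1.5000e-03 -1.2000e-03  1.9392e+00] t 41.75 pos [0.5651 0.225  0.0261] rpy [3.14 0.   2.01]
```

View pics/t22e.png

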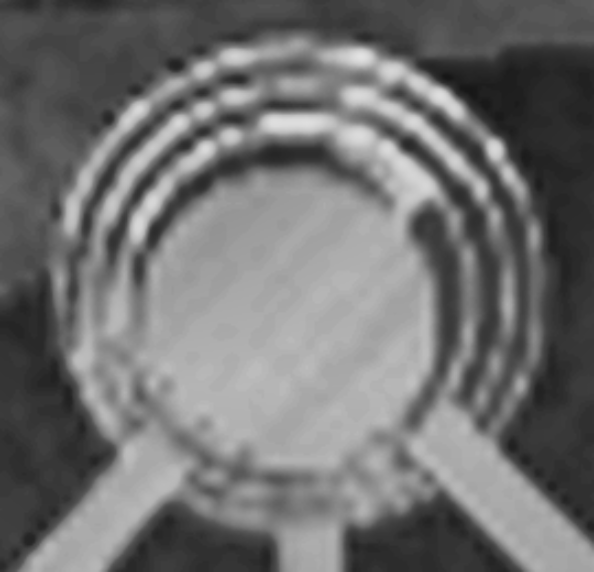

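```bash
python3 - <<'E'
from h import *
print(plane("top",T((345.5,184.5),6,230,170),.087))
E
```

```text
[[ 0.60683736 -0.04493081  0.087     ]]
```

>>> {"method": "step_arm", "body": {
  "motion": [
    {"xyz": [0, 0, -0.05], "rot": [0, 0, 0], "fingers": -1},
    {"xyz": [0, 0, -0.11], "rot": [0, 0, 0.1], "fingers": -1},
    {"xyz": [0, 0, -0.134], "rot": [0, 0, 0.28], "fingers": -1},
    {"xyz": [-0.03, -0.01, -0.134], "rot": [0, 0, 0.46], "fingers": -1},
    {"xyz": [-0.06, -0.02, -0.134], "rot": [0, 0, 0.64], "fingers": -1},
    {"xyz": [-0.09, -0.03, -0.134], "rot": [0, 0, 0.82], "fingers": -1},
    {"xyz": [-0.12, -0.035, -0.134], "rot": [0, 0, 1.0], "fingers": -1},
    {"xyz": [-0.15, -0.04, -0.134], "rot": [0, 0, 1.18], "fingers": -1}
  ]
}}

```text
time_s: 42.75
eef_pos: [0.5919, 0.0712, 0.1592]
tcp_rot: [-3.141, -0.0, 0.824]
ft_force: [1.0, 0.0, -1.0]
opening: 0.0097
```

```bash
python3 - <<'E'
from h import *
p,y=gp((.607,-.0455),np.pi-1.5,z=.16);goto(p,y)
E
```

```text
shift [-0.0262  0.0379 -0.0008] rot [-3.000e-04  1.000e-04  7.534e-01] t 42.75 pos [0.5919 0.0712 0.1592] rpy [-3.141 -0.     0.824]
```

>>> {"method": "step_arm", "body": {
  "motion": [
    {"xyz": [-0.007, 0.01, 0], "rot": [0, 0, 0.18], "fingers": -1},
    {"xyz": [-0.014, 0.02, 0], "rot": [0, 0, 0.36], "fingers": -1},
    {"xyz": [-0.02, 0.03, 0], "rot": [0, 0, 0.54], "fingers": -1},
    {"xyz": [-0.026, 0.038, 0], "rot": [0, 0, 0.7], "fingers": -1},
    {"xyz": [-0.026, 0.038, 0], "rot": [0, 0, 0.755], "fingers": -1},
    {"xyz": [-0.026, 0.038, 0], "rot": [0, 0, 0.755], "fingers": -1},
    {"xyz": [-0.026, 0.038, 0.02], "rot": [0, 0, 0.755], "fingers": -1},
    {"xyz": [-0.026, 0.038, 0.04], "rot": [0, 0, 0.755], "fingers": -1}
  ]
}}

```text
time_s: 43.75
eef_pos: [0.6027, 0.0275, 0.1191]
tcp_rot: [-3.142, -0.001, 0.076]
ft_force: [0.5, 0.3, -0.8]
opening: 0.0097
```

>>> {"method": "step_arm", "body": {
  "motion": [
    {"xyz": [0, 0, 0], "rot": [0, 0, 0], "fingers": -1},
    {"xyz": [0, 0, 0], "rot": [0, 0, 0], "fingers": -1},
    {"xyz": [0, 0, 0], "rot": [0, 0, 0], "fingers": -1},
    {"xyz": [0, 0, 0], "rot": [0, 0, 0], "fingers": -1},
    {"xyz": [0, 0, 0], "rot": [0, 0, 0], "fingers": -1},
    {"xyz": [0, 0, 0], "rot": [0, 0, 0], "fingers": -1},
    {"xyz": [0, 0, 0], "rot": [0, 0, 0], "fingers": -1},
    {"xyz": [0, 0, 0], "rot": [0, 0, 0], "fingers": -1}
  ]
}}

```text
time_s: 44.75
eef_pos: [0.6025, 0.0273, 0.1193]
tcp_rot: [3.142, -0.0, 0.075]
ft_force: [-0.7, -0.7, -0.1]
opening: 0.0096
```

```bash
python3 - <<'E'
from h import *
p,y=gp((.607,-.0455),np.pi-1.5,z=.0745);goto(p,y)
s=manip.read_state();zc=s["eef_pos"][2]-.0261+.045
print((proj("top",[.607,-.0455,zc])-[230,170]+.5)*6-.5,(proj("side",[.607,-.0455,zc])-[190,110]+.5)*4-.5)
im=optics.camera("side");crop(im,190,340,110,260,4,"pics/s23.png")
im=optics.camera("top");crop(im,230,330,170,270,6,"pics/t23.png")
E
```

```text
shift [-0.0007  0.0009  0.0448] rot [ 0.     -0.0002  0.0042] t 44.75 pos [0.6025 0.0273 0.1193] rpy [ 3.142 -0.     0.075]
[[354.04692379 169.13299807]] [[334.20363379 245.76347293]]
```

View pics/s23.png

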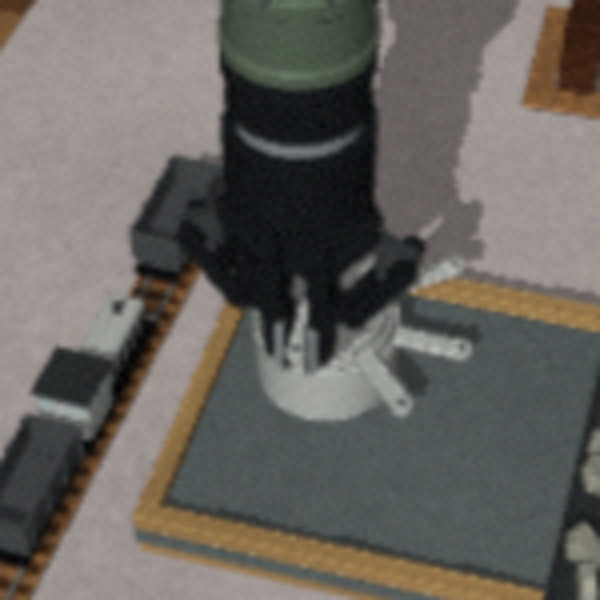

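View pics/t23.png

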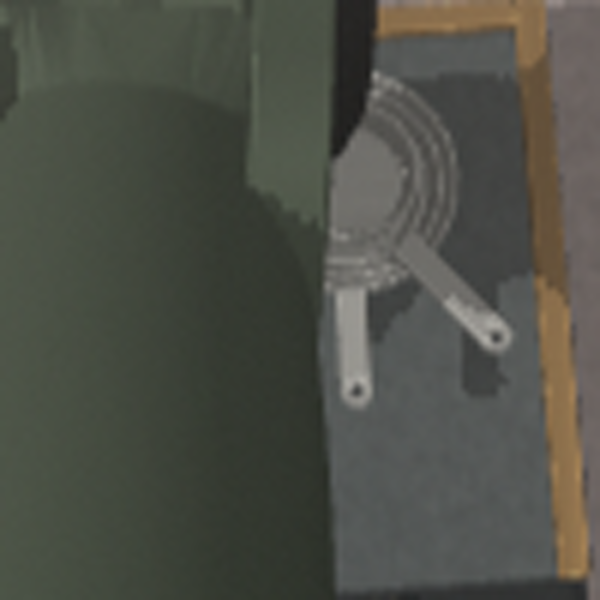

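>>> {"method": "step_arm", "body": {
  "motion": [
    {"xyz": [-0.0007, 0.001, 0], "rot": [0, 0, 0.004], "fingers": -1},
    {"xyz": [-0.0007, 0.001, 0.01], "rot": [0, 0, 0.004], "fingers": -1},
    {"xyz": [-0.0007, 0.001, 0.02], "rot": [0, 0, 0.004], "fingers": -1},
    {"xyz": [-0.0007, 0.001, 0.029], "rot": [0, 0, 0.004], "fingers": -1},
    {"xyz": [-0.0007, 0.001, 0.037], "rot": [0, 0, 0.004], "fingers": -1},
    {"xyz": [-0.0007, 0.001, 0.0445], "rot": [0, 0, 0.004], "fingers": -1},
    {"xyz": [-0.0007, 0.001, 0.0445], "rot": [0, 0, 0.004], "fingers": -1},
    {"xyz": [-0.0007, 0.001, 0.0445], "rot": [0, 0, 0.004], "fingers": -1}
  ]
}}

```text
time_s: 45.85
eef_pos: [0.6021, 0.0261, 0.075]
tcp_rot: [3.141, -0.001, 0.071]
ft_force: [-0.2, -0.5, -0.1]
opening: 0.0099
```

```bash
python3 - <<'E'
from h import *
im=optics.camera("side");crop(im,190,340,110,260,4,"pics/s24.png")
print(manip.read_state()["ft_force"],manip.read_state()["eef_pos"])
E
```

```text
[-0.43531339 -0.4401533  -1.78659235] [0.602063   0.02617122 0.0750391 ]
```

View pics/s24.png

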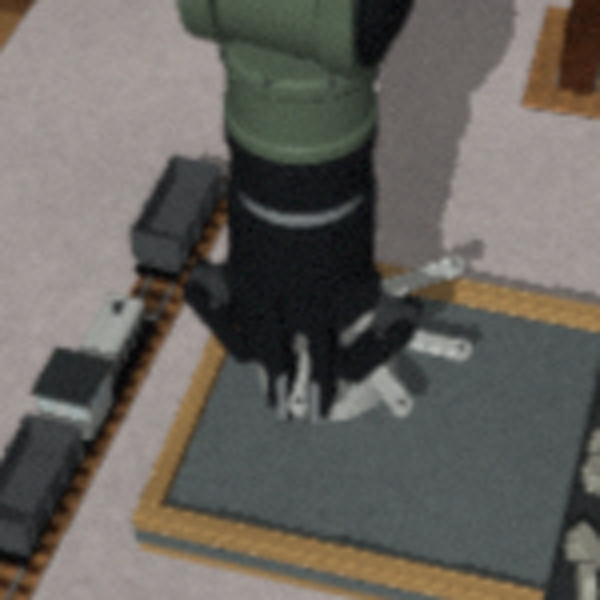

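Free descent, about 1 mm above its seat. Lower the last millimetre, release, and lift.

>>> {"method": "step_arm", "body": {
  "motion": [
    {"xyz": [0, 0, 0.001], "rot": [0, 0, 0], "fingers": -1},
    {"xyz": [0, 0, 0.001], "rot": [0, 0, 0], "fingers": -0.7},
    {"xyz": [0, 0, 0.001], "rot": [0, 0, 0], "fingers": -0.4},
    {"xyz": [0, 0, 0.001], "rot": [0, 0, 0], "fingers": -0.4},
    {"xyz": [0, 0, 0.001], "rot": [0, 0, 0], "fingers": -0.4},
    {"xyz": [0, 0, -0.03], "rot": [0, 0, 0], "fingers": -0.4},
    {"xyz": [0, 0, -0.07], "rot": [0, 0, 0], "fingers": -0.4},
    {"xyz": [0, 0, -0.11], "rot": [0, 0, 0], "fingers": -0.4}
  ]
}}

```text
time_s: 46.9
eef_pos: [0.6017, 0.0262, 0.1858]
tcp_rot: [-3.142, 0.0, 0.071]
ft_force: [0.2, -0.4, 0.2]
opening: 0.0256
```

```bash
python3 - <<'E'
from h import *
p,y=gp((.535,.3974),2.8182,z=.18);goto(p,y)
E
```

```text
shift [-0.1067 -0.4026  0.0059] rot [-2.0000e-04  1.0000e-04 -1.1764e+00] t 46.9 pos [0.6017 0.0262 0.1858] rpy [-3.142  0.     0.071]
```

>>> {"method": "step_arm", "body": {
  "motion": [
    {"xyz": [-0.1067, -0.4026, 0.006], "rot": [0, 0, -1.176], "fingers": -0.2},
    {"xyz": [-0.1067, -0.4026, 0.006], "rot": [0, 0, -1.176], "fingers": -0.2},
    {"xyz": [-0.1067, -0.4026, 0.006], "rot": [0, 0, -1.176], "fingers": -0.2},
    {"xyz": [-0.1067, -0.4026, 0.006], "rot": [0, 0, -1.176], "fingers": -0.2},
    {"xyz": [-0.1067, -0.4026, 0.006], "rot": [0, 0, -1.176], "fingers": -0.2},
    {"xyz": [-0.1067, -0.4026, 0.006], "rot": [0, 0, -1.176], "fingers": -0.2},
    {"xyz": [-0.1067, -0.4026, 0.006], "rot": [0, 0, -1.176], "fingers": -0.2},
    {"xyz": [-0.1067, -0.4026, 0.006], "rot": [0, 0, -1.176], "fingers": -0.2}
  ]
}}

```text
time_s: 47.9
eef_pos: [0.4654, 0.423, 0.1785]
tcp_rot: [3.142, -0.0, 1.252]
ft_force: [-0.2, 0.1, -0.8]
opening: 0.0343
```

>>> {"method": "step_arm", "body": {
  "motion": [
    {"xyz": [0, 0, 0.04], "rot": [0, 0, 0], "fingers": -0.2},
    {"xyz": [0, 0, 0.08], "rot": [0, 0, 0], "fingers": -0.2},
    {"xyz": [0, 0, 0.08], "rot": [0, 0, 0], "fingers": -0.2},
    {"xyz": [0, 0, 0.08], "rot": [0, 0, 0], "fingers": -0.2},
    {"xyz": [0, 0, 0.08], "rot": [0, 0, 0], "fingers": -0.2},
    {"xyz": [0, 0, 0.08], "rot": [0, 0, 0], "fingers": -0.2},
    {"xyz": [0, 0, 0.08], "rot": [0, 0, 0], "fingers": -0.2},
    {"xyz": [0, 0, 0.08], "rot": [0, 0, 0], "fingers": -0.2}
  ]
}}

```text
time_s: 48.9
eef_pos: [0.467, 0.4203, 0.0991]
tcp_rot: [3.141, -0.0, 1.247]
ft_force: [-0.2, 0.3, 0.3]
opening: 0.0341
```

```bash
python3 - <<'E'
from h import *
im=optics.camera("side");cv2.imwrite("pics/s25f.png",im);crop(im,190,340,110,260,4,"pics/s25.png");crop(im,190,310,290,420,4,"pics/s25c.png")
im=optics.camera("top");crop(im,230,330,170,270,6,"pics/t25.png")
crop(im,255,315,170,230,10,"pics/t25e.png")
p,y=gp((.535,.3974),2.8182);goto(p,y)
E
```

```text
shift [-0.0001 -0.0002  0.0739] rot [ 0.0003 -0.0001 -0.0003] t 49.0 pos [0.4669 0.4203 0.0989] rpy [ 3.141 -0.     1.247]
```

View pics/s25.png

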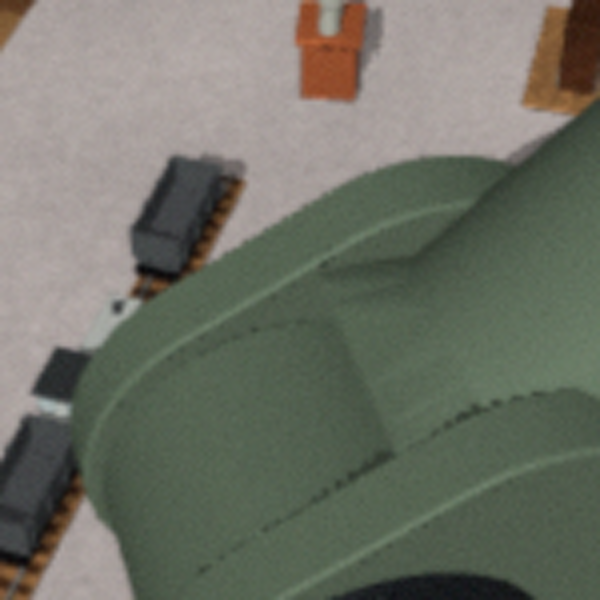

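View pics/s25c.png

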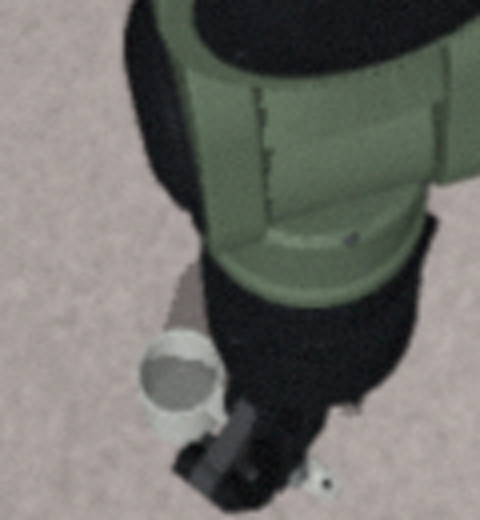

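View pics/t25e.png

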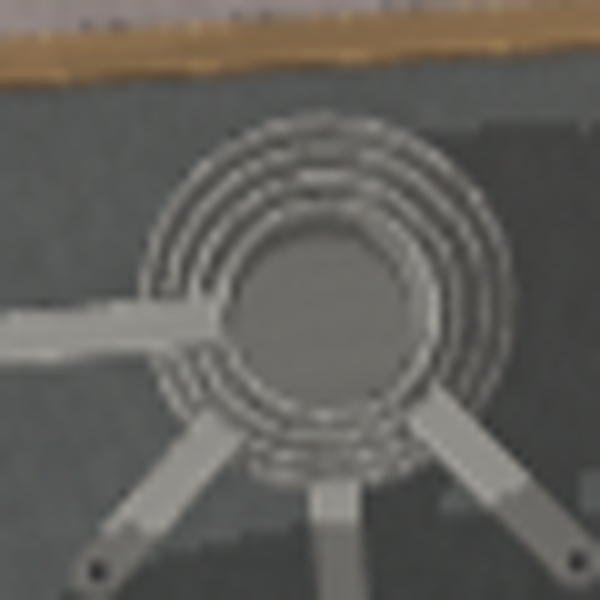

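>>> {"method": "step_arm", "body": {
  "motion": [
    {"xyz": [0, 0, 0.03], "rot": [0, 0, 0], "fingers": -0.2},
    {"xyz": [0, 0, 0.06], "rot": [0, 0, 0], "fingers": -0.2},
    {"xyz": [0, 0, 0.074], "rot": [0, 0, 0], "fingers": -0.2},
    {"xyz": [0, 0, 0.074], "rot": [0, 0, 0], "fingers": -0.2},
    {"xyz": [0, 0, 0.074], "rot": [0, 0, 0], "fingers": -0.2},
    {"xyz": [0, 0, 0.074], "rot": [0, 0, 0], "fingers": -1},
    {"xyz": [0, 0, 0.074], "rot": [0, 0, 0], "fingers": -1},
    {"xyz": [0, 0, 0.074], "rot": [0, 0, 0], "fingers": -1}
  ]
}}

```text
time_s: 50.0
eef_pos: [0.4674, 0.4208, 0.0256]
tcp_rot: [3.141, -0.002, 1.247]
ft_force: [-0.5, 1.3, 1.8]
opening: 0.0096
```

```bash
python3 - <<'E'
from h import *
s=manip.read_state();print(s["eef_pos"],s["opening"])
c=plane("top",T((324,313),10,255,170),.093)[0];print(c)
c=plane("top",T((328,299),10,255,170),.075)[0];print(c)
p,y=gp(c,np.pi+1.5,z=.2);goto(p,y)
E
```

```text
[0.46741068 0.42081397 0.02558567] 0.009624205429785775
[ 0.60501696 -0.04407549  0.093     ]
[ 0.61017878 -0.04606379  0.075     ]
shift [-0.4667  0.302  -0.1749] rot [ 2.1000e-03 -3.0000e-04 -1.8236e+00] t 50.0 pos [0.4674 0.4208 0.0256] rpy [ 3.141e+00 -2.000e-03  1.247e+00]
```

>>> {"method": "step_arm", "body": {
  "motion": [
    {"xyz": [0, 0, -0.05], "rot": [0, 0, 0], "fingers": -1},
    {"xyz": [0, 0, -0.11], "rot": [0, 0, 0], "fingers": -1},
    {"xyz": [-0.03, 0.02, -0.16], "rot": [0, 0, -0.18], "fingers": -1},
    {"xyz": [-0.07, 0.045, -0.175], "rot": [0, 0, -0.36], "fingers": -1},
    {"xyz": [-0.11, 0.07, -0.175], "rot": [0, 0, -0.54], "fingers": -1},
    {"xyz": [-0.16, 0.1, -0.175], "rot": [0, 0, -0.72], "fingers": -1},
    {"xyz": [-0.21, 0.13, -0.175], "rot": [0, 0, -0.9], "fingers": -1},
    {"xyz": [-0.26, 0.16, -0.175], "rot": [0, 0, -1.08], "fingers": -1}
  ]
}}

```text
time_s: 51.0
eef_pos: [0.5349, 0.1262, 0.1998]
tcp_rot: [-3.142, 0.0, 2.313]
ft_force: [1.5, -0.1, -0.9]
opening: 0.0098
```

```bash
python3 - <<'E'
from h import *
p,y=gp((.606,-.0447),np.pi+1.5,z=.18);goto(p,y)
E
```

```text
shift [-0.2235 -0.1155  0.0199] rot [-1.000e-04  3.000e-04 -7.576e-01] t 51.0 pos [0.5349 0.1262 0.1998] rpy [-3.142  0.     2.313]
```

>>> {"method": "step_arm", "body": {
  "motion": [
    {"xyz": [-0.045, -0.023, 0], "rot": [0, 0, -0.17], "fingers": -1},
    {"xyz": [-0.09, -0.046, 0], "rot": [0, 0, -0.34], "fingers": -1},
    {"xyz": [-0.135, -0.07, 0.01], "rot": [0, 0, -0.5], "fingers": -1},
    {"xyz": [-0.18, -0.093, 0.02], "rot": [0, 0, -0.65], "fingers": -1},
    {"xyz": [-0.21, -0.11, 0.02], "rot": [0, 0, -0.757], "fingers": -1},
    {"xyz": [-0.2235, -0.1155, 0.02], "rot": [0, 0, -0.757], "fingers": -1},
    {"xyz": [-0.2235, -0.1155, 0.02], "rot": [0, 0, -0.757], "fingers": -1},
    {"xyz": [-0.2235, -0.1155, 0.02], "rot": [0, 0, -0.757], "fingers": -1}
  ]
}}

```text
time_s: 52.0
eef_pos: [0.5993, -0.1137, 0.1799]
tcp_rot: [3.141, -0.0, 3.065]
ft_force: [0.6, 0.2, -0.4]
opening: 0.0099
```

>>> {"method": "step_arm", "body": {
  "motion": [
    {"xyz": [0, 0, 0.02], "rot": [0, 0, 0], "fingers": -1},
    {"xyz": [0, 0, 0.04], "rot": [0, 0, 0], "fingers": -1},
    {"xyz": [0, 0, 0.05], "rot": [0, 0, 0], "fingers": -1},
    {"xyz": [0, 0, 0.05], "rot": [0, 0, 0], "fingers": -1},
    {"xyz": [0, 0, 0.05], "rot": [0, 0, 0], "fingers": -1},
    {"xyz": [0, 0, 0.05], "rot": [0, 0, 0], "fingers": -1},
    {"xyz": [0, 0, 0.05], "rot": [0, 0, 0], "fingers": -1},
    {"xyz": [0, 0, 0.05], "rot": [0, 0, 0], "fingers": -1}
  ]
}}

```text
time_s: 53.0
eef_pos: [0.5997, -0.1152, 0.1301]
tcp_rot: [-3.142, 0.001, 3.064]
ft_force: [-0.0, 0.5, -1.6]
opening: 0.0101
```

```bash
python3 - <<'E'
from h import *
p,y=gp((.606,-.0447),np.pi+1.5,z=.0805);goto(p,y)
s=manip.read_state();zc=s["eef_pos"][2]-.0256+.045
print((proj("top",[.606,-.0447,zc])-[230,170]+.5)*6-.5,(proj("side",[.606,-.0447,zc])-[190,110]+.5)*4-.5)
im=optics.camera("side");crop(im,190,340,110,260,4,"pics/s26.png")
im=optics.camera("top");crop(im,230,330,170,270,6,"pics/t26.png")
goto(p,y)
E
```

```text
shift [-0.0013 -0.0012  0.0496] rot [-0.      0.0006 -0.0066] t 53.0 pos [ 0.5997 -0.1152  0.1301] rpy [-3.142e+00  1.000e-03  3.064e+00]
[[353.58201271 168.44675895]] [[335.65889814 232.69533648]]
shift [-0.0013 -0.0012  0.0494] rot [-0.      0.0004 -0.0066] t 53.1 pos [ 0.5996 -0.1152  0.1299] rpy [-3.142  0.     3.064]
```

View pics/s26.png

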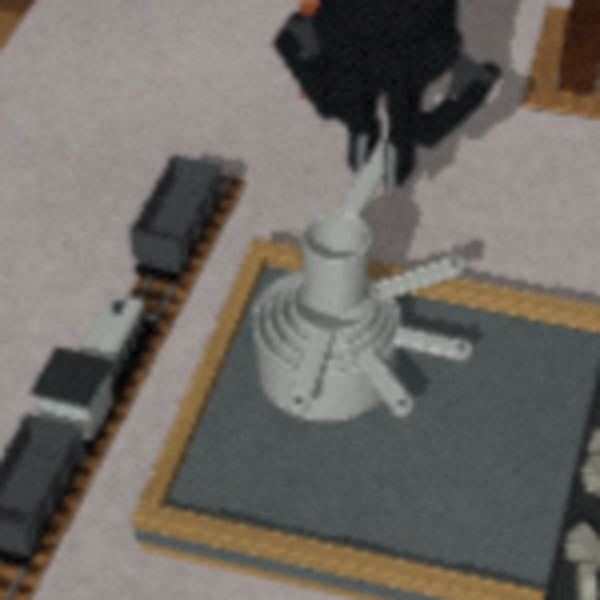

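View pics/t26.png

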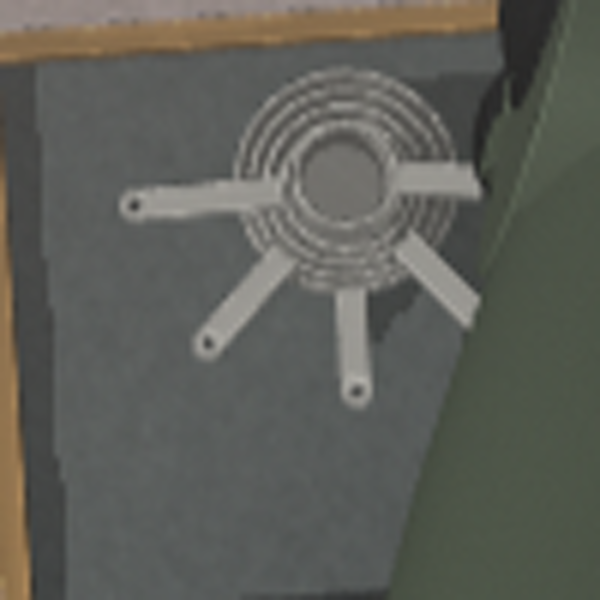

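```bash
python3 - <<'E'
from h import *
print(plane("top",T((347,177),6,230,170),.1495))
im=cv2.imread("pics/t26.png");cv2.imwrite("pics/t26e.png",cv2.resize(im[60:300,220:470],None,fx=2.4,fy=2.4,interpolation=2))
E
```

```text
[[ 0.6029234  -0.04220782  0.1495    ]]
```

View pics/t26e.png

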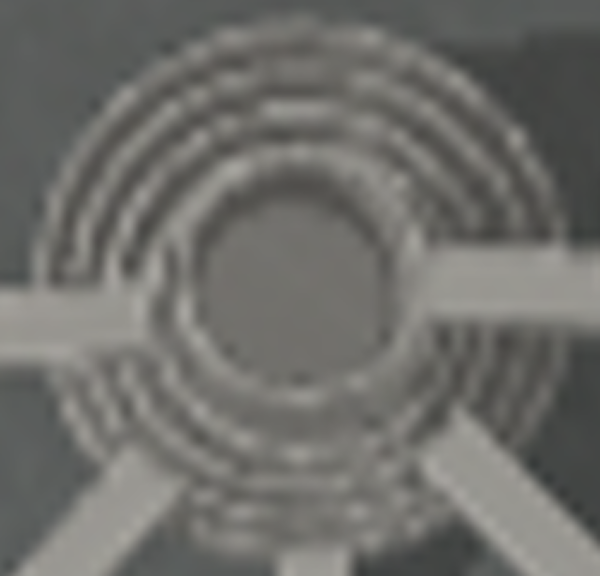

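>>> {"method": "step_arm", "body": {
  "motion": [
    {"xyz": [-0.0015, -0.0017, 0], "rot": [0, 0, 0], "fingers": -1},
    {"xyz": [-0.0015, -0.0017, 0.006], "rot": [0, 0, 0], "fingers": -1},
    {"xyz": [-0.0015, -0.0017, 0.012], "rot": [0, 0, 0], "fingers": -1},
    {"xyz": [-0.0015, -0.0017, 0.017], "rot": [0, 0, 0], "fingers": -1},
    {"xyz": [-0.0015, -0.0017, 0.021], "rot": [0, 0, 0], "fingers": -1},
    {"xyz": [-0.0015, -0.0017, 0.024], "rot": [0, 0, 0], "fingers": -1},
    {"xyz": [-0.0015, -0.0017, 0.025], "rot": [0, 0, 0], "fingers": -1},
    {"xyz": [-0.0015, -0.0017, 0.025], "rot": [0, 0, 0], "fingers": -1}
  ]
}}

```text
time_s: 54.1
eef_pos: [0.601, -0.1169, 0.1049]
tcp_rot: [3.142, 0.0, 3.064]
ft_force: [-0.5, 0.4, -1.1]
opening: 0.0099
```

```bash
python3 - <<'E'
from h import *
im=optics.camera("side");crop(im,190,340,110,260,4,"pics/s27.png")
im=optics.camera("top");crop(im,255,315,170,230,10,"pics/t27.png")
p,y=gp((.606,-.0447),np.pi+1.5,z=.08);goto(p,y)
print(manip.read_state()["ft_force"])
E
```

```text
shift [0.0003 0.0004 0.025 ] rot [-0.      0.0006 -0.0064] t 54.2 pos [ 0.6011 -0.1169  0.105 ] rpy [-3.142e+00  1.000e-03  3.064e+00]
[ 0.24179501  0.66992332 -0.1704157 ]
```

View pics/s27.png

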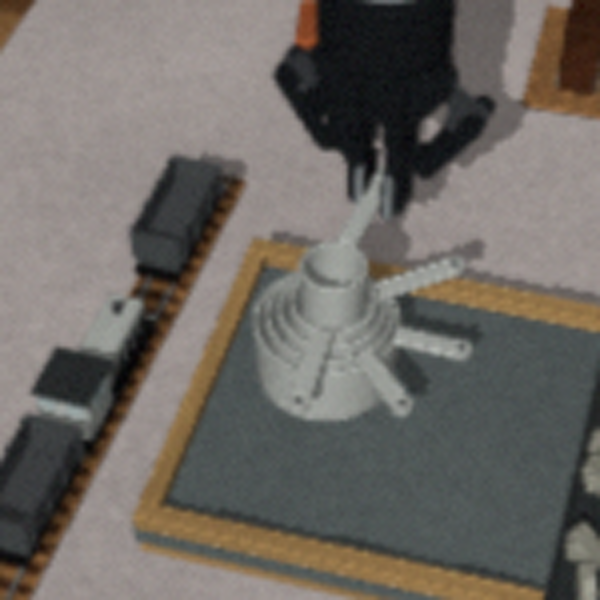

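View pics/t27.png

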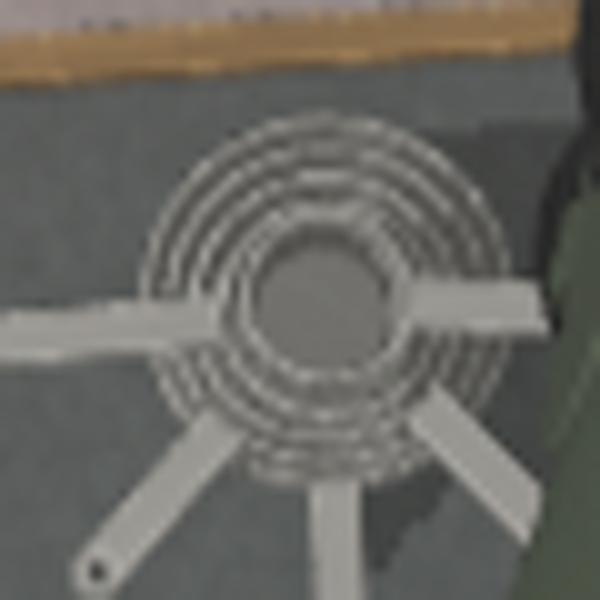

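Inside cup 4 with no contact force. Continue down to the seat.

>>> {"method": "step_arm", "body": {
  "motion": [
    {"xyz": [0, 0, 0.006], "rot": [0, 0, 0], "fingers": -1},
    {"xyz": [0, 0, 0.011], "rot": [0, 0, 0], "fingers": -1},
    {"xyz": [0, 0, 0.016], "rot": [0, 0, 0], "fingers": -1},
    {"xyz": [0, 0, 0.02], "rot": [0, 0, 0], "fingers": -1},
    {"xyz": [0, 0, 0.023], "rot": [0, 0, 0], "fingers": -1},
    {"xyz": [0, 0, 0.025], "rot": [0, 0, 0], "fingers": -1},
    {"xyz": [0, 0, 0.025], "rot": [0, 0, 0], "fingers": -1},
    {"xyz": [0, 0, 0.025], "rot": [0, 0, 0], "fingers": -1}
  ]
}}

```text
time_s: 55.2
eef_pos: [0.6011, -0.1169, 0.0801]
tcp_rot: [3.142, 0.001, 3.064]
ft_force: [-0.4, -0.2, 1.7]
opening: 0.0098
```

>>> {"method": "step_arm", "body": {
  "motion": [
    {"xyz": [0, 0, 0.0005], "rot": [0, 0, 0], "fingers": -0.7},
    {"xyz": [0, 0, 0.0005], "rot": [0, 0, 0], "fingers": -0.4},
    {"xyz": [0, 0, 0.0005], "rot": [0, 0, 0], "fingers": -0.4},
    {"xyz": [0, 0, 0.0005], "rot": [0, 0, 0], "fingers": -0.4},
    {"xyz": [0, 0, -0.03], "rot": [0, 0, 0], "fingers": -0.4},
    {"xyz": [0, 0, -0.07], "rot": [0, 0, 0], "fingers": -0.4},
    {"xyz": [0, 0, -0.12], "rot": [0, 0, 0], "fingers": -0.4},
    {"xyz": [0, 0, -0.16], "rot": [0, 0, 0], "fingers": -0.4}
  ]
}}

```text
time_s: 56.2
eef_pos: [0.6012, -0.117, 0.242]
tcp_rot: [-3.141, 0.002, 3.064]
ft_force: [-0.4, -0.2, -0.2]
opening: 0.026
```

>>> {"method": "step_arm", "body": {
  "motion": [
    {"xyz": [0.25, -0.12, 0], "rot": [0, 0, 0], "fingers": -0.4},
    {"xyz": [0.25, -0.12, 0], "rot": [0, 0, 0], "fingers": -0.4},
    {"xyz": [0.25, -0.12, 0], "rot": [0, 0, 0], "fingers": -0.4},
    {"xyz": [0.25, -0.12, 0], "rot": [0, 0, 0], "fingers": -0.4},
    {"xyz": [0.25, -0.12, 0], "rot": [0, 0, 0], "fingers": -0.4},
    {"xyz": [0.25, -0.12, 0], "rot": [0, 0, 0], "fingers": -0.4},
    {"xyz": [0.25, -0.12, 0], "rot": [0, 0, 0], "fingers": -0.4},
    {"xyz": [0.25, -0.12, 0], "rot": [0, 0, 0], "fingers": -0.4}
  ]
}}

```text
time_s: 57.2
eef_pos: [0.3434, -0.2171, 0.2398]
tcp_rot: [3.141, 0.001, 3.066]
ft_force: [-0.1, 0.5, 0.6]
opening: 0.0254
```

```bash
python3 - <<'E'
from h import *
im=optics.camera("side");cv2.imwrite("pics/s28f.png",im);crop(im,170,390,80,280,2.9,"pics/s28.png")
im=optics.camera("top");cv2.imwrite("pics/t28f.png",im);crop(im,210,350,160,310,4,"pics/t28.png")
print(manip.read_state()["eef_pos"],manip.read_state()["time_s"])
E
```

```text
[ 0.34316605 -0.21690568  0.23959937] 57.3
```

View pics/s28.png

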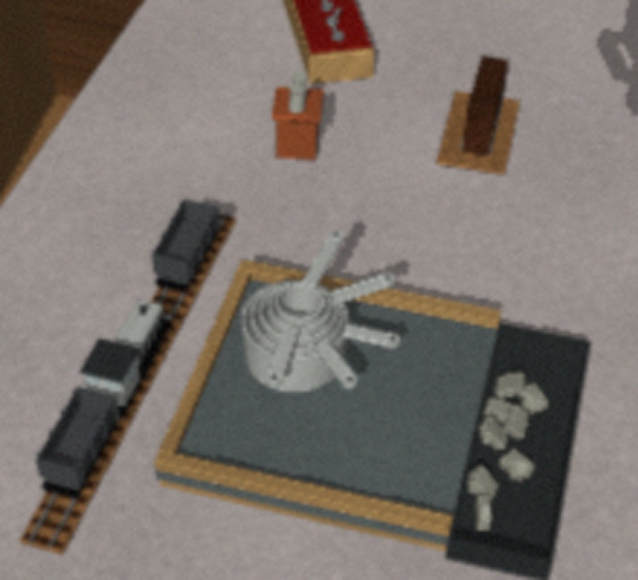

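View pics/t28.png

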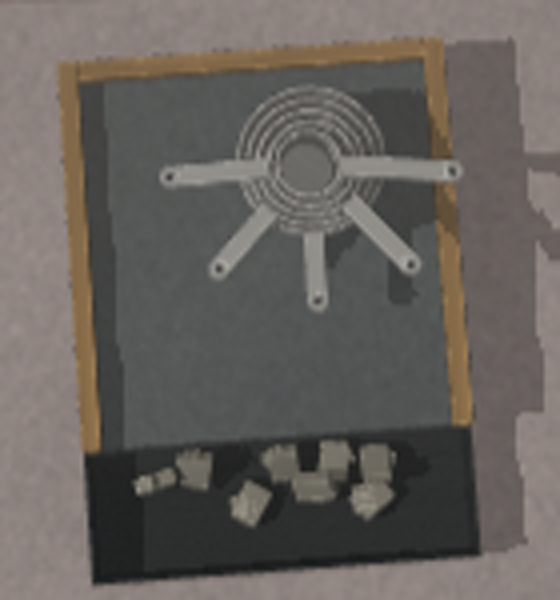

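View pics/t28f.png

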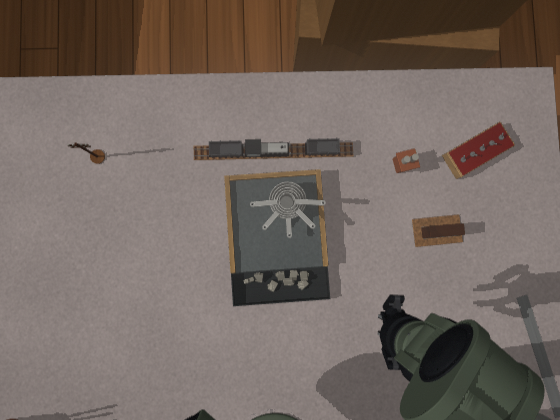

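```bash
python3 - <<'E'
from h import *
import numpy as np
print(np.abs(manip.read_state()["joint_vel"]).max())
print(manip.hand_in())
E
```

```text
0.0036116566825967642
the job is handed in; nothing more can be done
None
```

I handed the job in at about 57 s of the 210 s limit, and the last pictures from both cameras show it done as asked.

- **Chips:** I swept the board in three lanes with the scraper. All 8 chips are in the catch tray, and the face is clear. One chip in the tray seems to be standing on its edge.
- **Scraper:** it stands upright on its cork mat.
- **Cups:** all five were there. I carried each by its handle and nested them upright in size order, with cup 1 outside and the handles fanned apart. Forces stayed small while seating them.
- **Bystanders:** the shunter, both hoppers and the chimney look as they did at the start.

**Check that disagreed:** after I released cup 1 at the board's centre, I found it about 5 cm further back and to the right. It had not rotated. I took this to be the knock you warned of, but the gripper was still moving away nearby, so I can't rule out that it caused it. Cup 1 was still fully on the face, so I measured it again and built the nest there.

Camera and arm estimates of the cup centres differed by 1 to 3 mm, within the 3.6 mm clearance between cups.

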